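# Gauge a stepped plug on the bench comparator

## Task

Check the height of the stepped steel plug (the one with the narrow spigot) on the bench comparator: lift the loose black dust cap off the comparator's anvil and lay it flat inside the wooden tray, then stand the plug on the bare anvil, spigot up and centred under the tip of the dial gauge. Then take the bracket down by its side handle until the tip rests on the plug and the plunger is pushed in about 4 mm, and leave it there. Be gentle with the dial gauge: do not knock it or ram its plunger to the end of its travel, and do not disturb the other things on the bench.

Things in the scene. Friction and masses are not known exactly. Their poses are not given: they have to be found in the camera images.
- stand: comparator stand, grey cast foot 215 x 115 x 24 high fixed to the bench, 5 kg. Origin on the bench under the anvil axis; its x points from the anvil to the column (away from the operator's side, where the dial faces), z up. The foot reaches from 65 in front of the anvil axis (-x) to 150 behind it. Steel column 28 across stands 85 behind the anvil axis (+x), its top at height 383.
- anvil (a point): centre of the top face of the steel anvil, 75 above the bench; the anvil is an upright cylinder 44 across, with a 52 collar on the foot below height 30. Axes as the stand's.
- cap_center (a point): centre, half-way up, of the loose dust cap: a round black plastic cup turned mouth down over the anvil, 54 across outside, 48 inside, 40 high, top 4 thick, 50 g. It rests with its top on the anvil (centre 59 above the bench, skirt 36 down over the anvil), so it must rise 36 straight up to come free. z is the cap's axis, up.
- plug_center (a point): centre, half-way up (20 above its underside), of the stepped steel plug: body 36 across and 30 high, with a spigot 16 across and 10 high on top, 40 high in all, about 0.25 kg; stands on the bench. z is its axis, up.
- tray: open wooden tray 140 x 140 outside, rim 18 high, walls 6 and floor 6 thick, fixed to the bench; origin at the centre of its underside, sides along its x and y.
- bracket (a joint): how far the bracket that carries the dial gauge has been slid down the column, m: 0 at its top position, 0.125 at the bottom stop. Moves straight down, needs about 7 N down (about 15 N up) and stays where it is left.
- handle (a point): grip point of the bracket's side handle: a level steel bar 11 across and 105 long that sticks out to the stand's +y side at column depth, 85 behind the anvil axis; this point lies on the bar's axis 95 from the column axis and 34 short of where a knob 17 across begins at the bar's end. 290 above the bench when the bracket is at 0. Axes as the stand's.
- tip (a point): lowest point of the gauge's spring plunger (ball end 6 across), on the anvil axis, 220 above the bench when the bracket is at 0: 145 over the anvil, and 105 over the top of the plug once that stands there.
- plunger (a joint): how far the plunger is pushed up into the gauge, m: 0 free, 0.012 at the end of its travel; spring, about 1 to 2 N.
- dial: dial gauge clamped in the bracket's arm; dial case 57 across and 20 deep (bezel 60), facing the stand's -x, its centre 50 above the arm's axis; origin on the anvil axis at the level of the handle. The arm's eye round it is 32 across and 26 high, the stem and plunger below it hang 70 down to the tip. Delicate.
- plain_plug: another steel plug, plain cylinder 36 across and 40 high, no spigot; origin at the centre of its underside; not to be moved
- waisted_plug: another steel plug, 36 across and 40 high with a groove round its middle, both ends full width; origin at the centre of its underside; not to be moved
- chisel: wood-handled chisel 250 long lying on the bench, handle 27 thick; origin under its middle; not to be moved
- gouge: wood-handled gouge 230 long lying on the bench, handle 27 thick; origin under its middle; not to be moved
- hammer: hammer 270 long lying at the far side of the bench; origin under its middle; not to be moved
- oil_jar: amber jar with a dark lid, 62 across, 85 high; origin at the centre of its underside; not to be moved
- wax_tin: low white tin 84 across, 45 high; origin at the centre of its underside; not to be moved
- walnut_block: dark wooden block 60 x 85 x 38 high; origin at the centre of its underside; not to be moved

How it is judged:
On the way, in this order (a step that is already met when the one before it is completed fails the run):
1. the dust cap lies flat and at rest inside the tray, let go (x of cap_center in the frame of tray between -0.042 and 0.042 m and y of cap_center in the frame of tray between -0.042 and 0.042 m and z of cap_center in the frame of tray between 0.016 and 0.034 m and angle between the z axis of cap_center and the z axis of tray, either way round below 0.15 rad and linear speed of cap below 0.02 m/s and contact force between the fingers and cap below 0.1 N), for 0.2 s.
2. the stepped plug stands upright on the anvil under the gauge's tip, let go (horizontal distance between plug_center and tip below 0.006 m and z of plug_center in the frame of anvil between 0.016 and 0.024 m and angle between plug_center's own z axis and vertical below 0.1 rad and linear speed of plug below 0.02 m/s and contact force between the fingers and plug below 0.1 N), for 0.2 s.
At the end, for the whole second after the job is handed in: Cap flat (8 degrees, either way up), at rest on the tray floor, centre within 42 mm of the tray's centre along both sides; stepped plug upright (5 degrees), at rest on the anvil, axis within 6 mm of the gauge's tip; plunger pushed in 1.5 to 8 mm (x of cap_center in the frame of tray between -0.042 and 0.042 m and y of cap_center in the frame of tray between -0.042 and 0.042 m and z of cap_center in the frame of tray between 0.016 and 0.034 m and angle between the z axis of cap_center and the z axis of tray, either way round below 0.15 rad and linear speed of each of cap, plug below 0.02 m/s and horizontal distance between plug_center and tip below 0.006 m and z of plug_center in the frame of anvil between 0.016 and 0.024 m and angle between plug_center's own z axis and vertical below 0.1 rad and value of joint plunger between 0.0015 and 0.008 m); the robot touches nothing.
It fails at once if the dial gauge is knocked or its plunger rammed home (more than 8 N on it) (contact force between dial and anything else above 8 N).
It fails at once if one of the other things is moved by more than 25 mm (distance of any of plain_plug, waisted_plug, chisel, gouge, hammer, oil_jar, wax_tin, walnut_block from where it was at the start of the episode above 0.025 m).
It also fails if it takes over 69 s, if anything falls off the work surface, if the arm or the gripper's body presses on something with over 40 N, if the wrist force passes 120 N, or if a joint passes its speed limit or range.

## Robot

A 6-joint arm with a two-finger parallel gripper is mounted at the origin on the work surface. World frame = base frame: x ahead of the robot, y to its left, z up, the work surface at z = 0. Lengths are in m, angles in rad, forces in N, time in s.
With the tool pointing down it reaches from about 0.375 to 0.9 m from the base axis. Payload 3.1 kg.
Tool frame: the origin (TCP) lies between the finger pads; the fingertips stand 8 mm ahead of it and the grasp point (between the pads) lies 11 mm behind it; z points along the fingers, y is the line along which they close (so a half turn about z gives the same grasp; the last joint's range is limited). The gripper opens to 87 mm and grips with 3 to 60 N. Pads are 19 mm wide; open, the fingers measure 117 mm over their backs; the gripper's body (75 mm by 190 mm) begins 51 mm behind the grasp point.
Start: joints at [-1.383, 0.527, 1.433, -0, 1.181, -0.178], TCP at [0.224, -0.584, 0.231] pointing down, gripper open.
Joint ranges: [-3.08, 3.08], [-0.75, 2.2], [0.22, 2.44], [-1.43, 4.57], [0, 2.65], [-2.85, 2.85]. Speed limits (rad/s): [2.79, 2.79, 3.14, 3.14, 3.14, 3.14].

## Interface

Orientations are given as a 3x3 rotation matrix whose columns are the frame's x, y, z axes.
In Python, from bench import robot gives the robot as it stands.
- The arm moves only by the tool jog_arm, never from a script. Its argument "motion" is a list of rows, each an object with "rotation": the turn, a rotation vector about the tool's x, y, z in degrees, a list of three; "travel": the shift along the tool's x, y, z in mm, a list of three; "claw": the opening, from 0 (shut) to 1 (fully open). A call has 1 to 10 rows; each row is the pose to reach, as a shift and turn from the pose commanded when the call began, along the tool's axes at that moment; what a row does not reach only later rows make up. A row lasts 1/10 s, in which the tool goes at most 50 mm and 8.59 degrees, less where a joint would pass 70% of its speed; a pose out of reach is approached as far as the arm can. A call with a gripper value outside its range is refused whole. The fingers move at their own pace and stop on an object; "newtons" is the grip in N (left out, the last holds). Time passes only in rows, so rows that repeat a pose let the fingers close. It gives the time, the measured TCP pose, the force, the opening and the grip force at its end, in the units of the state.
- robot.read_state(): the state, without advancing time (a new reading comes with each control period).
- robot.camera(name): name is "scene" or "top" or "wrist"; returns a dict with "frame" (480x640x3 uint8, blue, green, red), "fx", "fy", "cx", "cy" (pixels), "dist_coeffs" ([k1, k2, p1, p2, k3] as OpenCV has them; the pictures are not rectified), "T" (4x4, takes a point from camera to world coordinates). Camera axes: x right, y down, z forward; pixel columns grow to the right and rows downward; lengths in m; the calibration is good to about 2 mm. A picture is of the moment at which its call begins. There is no depth.
- robot.job_done(): hands the job in; it is judged then, once.
The state is a dict: "clock": time; "qpos": joint angles; "dq": joint speeds; "joint_torque": joint torques, N m; "position": TCP position; "ee_rot": TCP orientation; "force": force on the tool from outside, world axes, zero at the start; "ft_torque": the same for the moment, N m; "gripper_width": finger opening in m; "finger_force": force on a finger pad.
Only numpy, scipy, OpenCV 4.12 (cv2) and the standard library are available. Lean on these libraries where they do the work, as an engineer would, in place of code of your own. Each camera call takes 0.05 s, during which the arm holds its last target. There are 200 camera calls.

## Working session

There is one attempt and no reset: what is moved stays moved. The work goes in short steps, Python scripts to look and compute and a tool call to move; the robot and the scene stay as the last step left them, time stands still between calls to the robot, and variables do not carry over. Pictures are saved under pics/ and viewed, at most 12 in all, crops included, and the job is handed in when it is done.

Besides the shell and the picture viewer there is one more tool, called after "Emit:" as name(argument=value, ...), one argument or row to a line, values as JSON. jog_arm: Moves the arm, as the interface text tells. Its arguments: {"type":"object","properties":{"motion":{"type":"array"},"newtons":{"type":"number"}},"required":["motion"]}

```bash
mkdir -p pics; cat > h.py <<'E'
import numpy as np, cv2, pickle
from bench import robot
def snap(n,tag):
    c=robot.camera(n); cv2.imwrite(f'pics/{tag}.png',c['frame']); pickle.dump(c,open(f'{tag}.pkl','wb')); return c
def K(c): return np.array([[c['fx'],0,c['cx']],[0,c['fy'],c['cy']],[0,0,1.]])
def w(c,uv,z):
    "pixel -> world at height z"
    p=cv2.undistortPoints(np.array([[uv]],float),K(c),np.array(c['dist_coeffs'],float))[0,0]
    T=np.array(c['T']); d=T[:3,:3]@[p[0],p[1],1]; return T[:3,3]+d*(z-T[2,3])/d[2]
def px(c,P):
    T=np.linalg.inv(np.array(c['T'])); 
    return cv2.projectPoints(np.array(P,float).reshape(-1,3),cv2.Rodrigues(T[:3,:3])[0],T[:3,3],K(c),np.array(c['dist_coeffs'],float))[0][:,0]
E
python3 - <<'E'
from h import *
for n in ('scene','top'):
    c=snap(n,n+'0'); print(n,np.round(c['T'],3).tolist(),c['fx'])
s=robot.read_state(); print(s['position'],np.round(s['ee_rot'],3),s['clock'])
E
```

```text
scene [[-0.05, 0.652, -0.756, 1.451], [0.999, 0.04, -0.031, 0.036], [0.009, -0.757, -0.653, 0.899], [0.0, 0.0, 0.0, 1.0]] 482.2449905990276
top [[-0.026, -0.994, 0.107, 0.481], [-1.0, 0.027, 0.007, 0.022], [-0.009, -0.106, -0.994, 1.238], [0.0, 0.0, 0.0, 1.0]] 462.72309044563593
[ 0.22344827 -0.58298602  0.22967311] [[ 0.934  0.358 -0.   ]
 [ 0.358 -0.934  0.002]
 [ 0.    -0.002 -1.   ]] 0.1
```

View pics/top0.png

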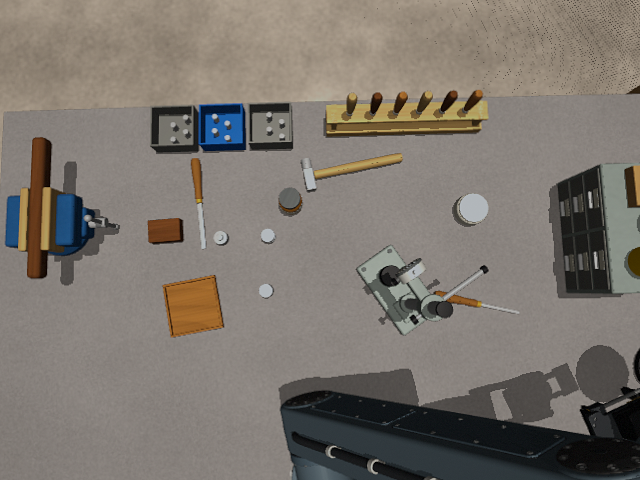

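View pics/scene0.png

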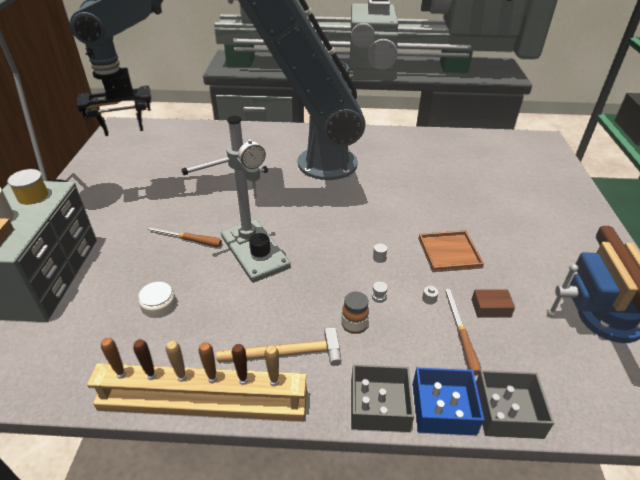

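The top view shows the stand at about (388,275) for the anvil and (430,308) for the column, with the handle running to (485,268). The tray is at (194,306) and the stepped plug at (221,238). In the scene view the same plug is at (430,293) and the cap at (260,245). I'll enlarge these.

```bash
python3 - <<'E'
from h import *
t=cv2.imread('pics/top0.png');s=cv2.imread('pics/scene0.png')
z=lambda im,x,y,w_,h_,W,H:cv2.resize(im[y:y+h_,x:x+w_],(W,H),interpolation=cv2.INTER_CUBIC)
A=z(t,350,230,160,120,400,300)   # 2.5x
B=z(t,150,220,160,120,400,300)
C=z(s,180,110,133,200,200,300) # 
C=z(s,170,110,133,200,200,300)
D=z(s,360,220,140,100,420,300)[:,:200]
E2=z(s,220,220,80,60,400,300) #5x
D=z(s,355,230,100,75,400,300) #4x
cv2.imwrite('pics/comp.png',np.vstack([np.hstack([A,B]),np.hstack([E2,D])]))
E
```

```text
(no output)
```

View pics/comp.png

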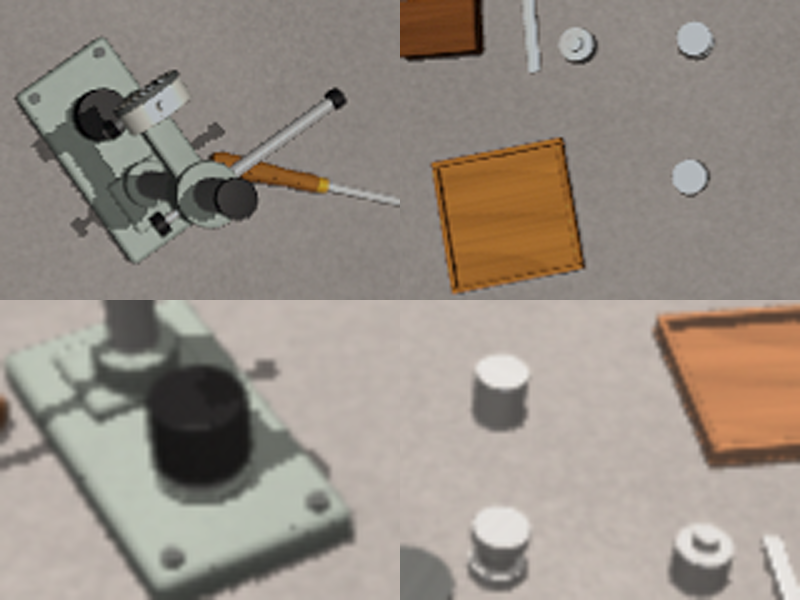

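The composite shows the following, in original pixels:
- **Top view:** foot corners (356,269), (391,245) and (404,335), column top (444,309), spigot (220,237), and tray corners (163,286), (215,275), (224,327) and (172,337).
- **Scene view:** cap top (260,240), spigot (431.5,289), and foot corners (252,277), (290,263) and (222,230).

```bash
python3 - <<'E'
from h import *
from scipy.optimize import least_squares
t=pickle.load(open('top0.pkl','rb'));s=pickle.load(open('scene0.pkl','rb'))
print('spigot',w(t,(220,237.2),.04),w(s,(431.5,289.3),.04))
print('cap',w(s,(259.8,240),.079), 'col',w(t,(444.4,309.2),.383))
for p in [(162.8,285.6),(215.2,275.2),(223.6,327.2),(172.4,337.2)]: print('tray',w(t,p,.018))
obs=[(t,(356.4,269.2),(-.065,-.0575,.024)),(t,(391.2,245.2),(-.065,.0575,.024)),(t,(404.4,335.2),(.15,-.0575,.024)),
(s,(252,277),(-.065,.0575,.024)),(s,(290.4,263),(-.065,-.0575,.024)),(s,(221.6,230.4),(.15,.0575,.024)),
(s,(259.8,240),(0,0,.079)),(t,(444.4,309.2),(.085,0,.383)),(t,(350+335/2.5,230+99/2.5),(.085,.150,.290))]
def W(v,P):
    c,n=np.cos(v[2]),np.sin(v[2]);return np.array([v[0]+c*P[0]-n*P[1],v[1]+n*P[0]+c*P[1],P[2]])
f=lambda v:np.concatenate([px(c,W(v,P))[0]-np.array(u) for c,u,P in obs])
a=w(s,(259.8,240),.079)
best=min((least_squares(f,[a[0],a[1],y],loss='soft_l1') for y in(-3,-2,-1,0,1,2,3)),key=lambda r:r.cost)
v=best.x;print(v,np.degrees(v[2]));print(np.round(f(v).reshape(-1,2),1))
for n,P in dict(anvil=(0,0,.075),col=(.085,0,.383),handle=(.085,.095,.29),knob=(.085,.15,.29)).items(): print(n,W(v,P))
E
```

```text
spigot [0.61926467 0.27529904 0.04      ] [0.6293926  0.27612491 0.04      ]
cap [ 0.51704985 -0.15792962  0.079     ] col [ 0.43605505 -0.20729534  0.383     ]
tray [0.49739725 0.43211607 0.018     ]
tray [0.5212576  0.29313252 0.018     ]
tray [0.38534562 0.27176643 0.018     ]
tray [0.3626964  0.40601206 0.018     ]
[ 0.50732546 -0.15993457 -2.56467757] -146.94520051471716
[[-1.1 -1.3]
 [-0.1 -2.1]
 [-1.2  1.4]
 [-0.7 -1.3]
 [ 1.  -2.7]
 [-1.4 -1.6]
 [-0.2 -2.5]
 [-0.5 -0. ]
 [ 6.7 -4.5]]
anvil [ 0.50732546 -0.15993457  0.075     ]
col [ 0.43608278 -0.20629705  0.383     ]
handle [ 0.48789966 -0.28592123  0.29      ]
knob [ 0.51789891 -0.33201944  0.29      ]
```

Emit:
jog_arm(
  motion=[
    {"rotation":[0,0,0],"travel":[0,0,-50],"claw":1},
    {"rotation":[0,0,0],"travel":[0,0,-100],"claw":1},
    {"rotation":[0,0,0],"travel":[0,0,-150],"claw":1},
    {"rotation":[0,0,0],"travel":[0,0,-200],"claw":1},
    {"rotation":[0,0,0],"travel":[31,-39,-200],"claw":1},
    {"rotation":[0,0,0],"travel":[62,-77,-200],"claw":1},
    {"rotation":[0,0,0],"travel":[93,-116,-200],"claw":1},
    {"rotation":[0,0,0],"travel":[124,-154,-200],"claw":1},
    {"rotation":[0,0,0],"travel":[155,-193,-200],"claw":1},
    {"rotation":[0,0,0],"travel":[186,-231,-200],"claw":1},
  ],
)

```text
clock: 1.1
position: [0.3146, -0.2991, 0.4301]
ee_rot: [[0.934, 0.357, -0.0], [0.357, -0.934, 0.001], [0.0, -0.001, -1.0]]
force: [0.4, -0.1, 0.4]
gripper_width: 0.0872
finger_force: 0.0
```

Emit:
jog_arm(
  motion=[
    {"rotation":[0,0,0],"travel":[276,-344,0],"claw":1},
    {"rotation":[0,0,0],"travel":[276,-344,0],"claw":1},
    {"rotation":[0,0,0],"travel":[276,-344,0],"claw":1},
    {"rotation":[0,0,0],"travel":[276,-344,0],"claw":1},
    {"rotation":[0,0,0],"travel":[276,-344,0],"claw":1},
    {"rotation":[0,0,0],"travel":[276,-344,0],"claw":1},
    {"rotation":[0,0,0],"travel":[276,-344,0],"claw":1},
    {"rotation":[0,0,0],"travel":[276,-344,0],"claw":1},
    {"rotation":[0,0,0],"travel":[276,-344,0],"claw":1},
    {"rotation":[0,0,0],"travel":[276,-344,0],"claw":1},
  ],
)

```text
clock: 2.1
position: [0.4497, 0.1228, 0.4299]
ee_rot: [[0.931, 0.364, -0.001], [0.364, -0.931, 0.002], [0.0, -0.002, -1.0]]
force: [0.1, -1.1, -0.4]
gripper_width: 0.0869
finger_force: 0.0
```

```bash
cat >> h.py <<'E'
from scipy.spatial.transform import Rotation as Ro
def tool(b,p,flip=False):
    "tool rotation: bearing b deg, p deg below horizontal"
    b,p=np.radians([b,p]); z=np.array([np.cos(p)*np.cos(b),np.cos(p)*np.sin(b),-np.sin(p)])
    x=np.array([np.sin(p)*np.cos(b),np.sin(p)*np.sin(b),np.cos(p)])*(-1 if flip else 1)
    return np.column_stack([x,np.cross(z,x),z])
def go(P,R,s=5):
    "jog to have tool-axis point s mm behind TCP at P with orientation R"
    st=robot.read_state(); R0=Ro.from_matrix(st['ee_rot']).as_matrix()
    T=np.array(P)+R[:,2]*s/1000
    rv=np.degrees(Ro.from_matrix(R0.T@R).as_rotvec())
    return 'rot',np.round(rv,1).tolist(),'travel',np.round(R0.T@(T-st['position'])*1000,1).tolist(),'tcp',np.round(T,3).tolist()
E
python3 - <<'E'
from h import *
c=snap('wrist','w1'); s=robot.read_state(); print(s['clock'],np.round(s['qpos'],3),s['position'])
T=np.array(c['T']);print(np.round(T,3).tolist(),c['fx']); R=s['ee_rot'];print('cam in tool',np.round(R.T@(T[:3,3]-s['position']),3),np.round(R.T@T[:3,:3],2).tolist())
P=[.507-.39*.1,-.16+.92*.1,.15]
for b in(-57,-67):
  for f in(0,1): print(b,f,go(P,tool(b,40,f)))
E
```

```text
2.15 [ 0.021  0.112  1.503 -0.     1.528  1.221] [0.44909871 0.12057546 0.42983624]
[[0.363, -0.887, -0.286, 0.528], [-0.932, -0.346, -0.109, 0.154], [-0.003, 0.306, -0.952, 0.583], [0.0, 0.0, 0.0, 1.0]] 408.2611553695667
cam in tool [ 0.085 -0.003 -0.153] [[0.0, -0.95, -0.3], [1.0, 0.0, -0.0], [0.0, -0.3, 0.95]]
-57 0 ('rot', [-34.0, 41.9, 72.9], 'travel', [-49.5, 186.5, 283.0], 'tcp', [0.47, -0.071, 0.147])
-57 1 ('rot', [-44.2, -35.8, -94.4], 'travel', [-49.5, 186.5, 283.0], 'tcp', [0.47, -0.071, 0.147])
-67 0 ('rot', [-38.2, 39.6, 82.1], 'travel', [-50.1, 186.6, 283.0], 'tcp', [0.469, -0.072, 0.147])
-67 1 ('rot', [-39.9, -38.5, -85.3], 'travel', [-50.1, 186.6, 283.0], 'tcp', [0.469, -0.072, 0.147])
```

View pics/w1.png

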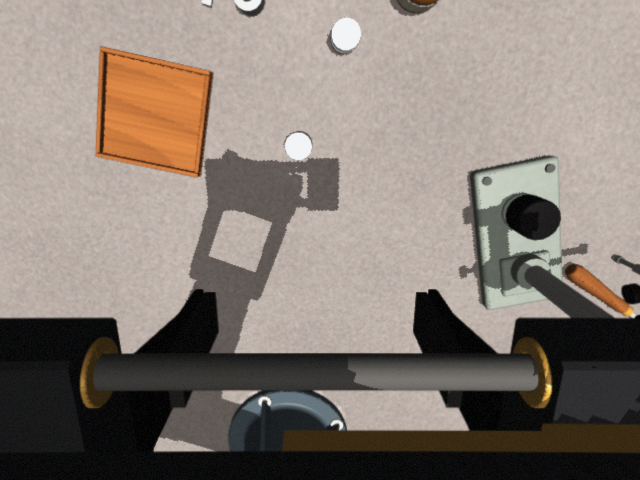

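The wrist view shows the foot corners at (472,173), (556,157) and (487,306). The cap is around (533,217), and the tray corners are (102,48), (211,71), (199,175) and (97,156).

```bash
python3 - <<'E'
from h import *
from scipy.optimize import least_squares
c=pickle.load(open('w1.pkl','rb'));t=pickle.load(open('top0.pkl','rb'));s=pickle.load(open('scene0.pkl','rb'))
print('tray',np.mean([w(c,p,.018) for p in[(102,48),(211,71),(199,175),(97,156)]],0))
f=c['frame'][180:250,490:575].astype(int); m=((f.max(2)<40)).astype(np.uint8)
n,l,st,ce=cv2.connectedComponentsWithStats(m); i=1+np.argmax(st[1:,4]); print('dark',st[i],ce[i]+[490,180])
def W(v,P):
    k,n=np.cos(v[2]),np.sin(v[2]);return np.array([v[0]+k*P[0]-n*P[1],v[1]+n*P[0]+k*P[1],P[2]])
# cap silhouette centroid for candidate: convex hull of top & bottom rims
obs=[((472,173),(-.065,-.0575,.024)),((556,157),(-.065,.0575,.024)),((487,306),(.15,-.0575,.024))]
a=np.linspace(0,6.28,60)
def hull(v):
    pts=np.vstack([px(c,[W(v,(.027*np.cos(q),.027*np.sin(q),z)) for q in a]) for z in(.039,.079)]).astype(np.float32)
    M=cv2.moments(cv2.convexHull(pts)); return np.array([M['m10']/M['m00'],M['m01']/M['m00']])
def F(v): return np.concatenate([px(c,W(v,P))[0]-np.array(u) for u,P in obs]+[2*(hull(v)-ce[i]-[490,180])])
r=least_squares(F,[.507,-.16,-2.565]);print(r.x,np.degrees(r.x[2]),np.round(F(r.x),1))
E
```

```text
tray [0.44402084 0.35303972 0.018     ]
dark [  16   15   54   44 1795] [532.38662953 216.44289694]
[ 0.50675911 -0.15664348 -2.55204764] -146.22155905669646 [-0.1  0.   2.6 -2.8 -0.5  6.  -1.  -0.8]
```

```bash
python3 - <<'E'
from h import *
# j1..q guess of arm: print go for via poses
for P,b,p in [([.44,-.02,.2],-30,60),([.44,-.02,.2],-60,40)]: print(go(P,tool(b,p)))
E
```

```text
('rot', [-13.4, 28.1, 50.0], 'travel', [-57.5, 129.8, 234.2], 'tcp', [0.442, -0.021, 0.196])
('rot', [-35.2, 41.2, 75.7], 'travel', [-58.5, 131.6, 233.1], 'tcp', [0.442, -0.023, 0.197])
```

Emit:
jog_arm(
  motion=[
    {"rotation":[-3.7,4,8],"travel":[-6,13,23],"claw":1},
    {"rotation":[-7.4,8,16],"travel":[-12,26,47],"claw":1},
    {"rotation":[-11,12,24],"travel":[-18,40,70],"claw":1},
    {"rotation":[-15,16,32],"travel":[-24,53,93],"claw":1},
    {"rotation":[-37,40.5,79],"travel":[-58,132,233],"claw":1},
    {"rotation":[-37,40.5,79],"travel":[-58,132,233],"claw":1},
    {"rotation":[-37,40.5,79],"travel":[-58,132,233],"claw":1},
    {"rotation":[-37,40.5,79],"travel":[-58,132,233],"claw":1},
    {"rotation":[-37,40.5,79],"travel":[-58,132,233],"claw":1},
    {"rotation":[-37,40.5,79],"travel":[-58,132,233],"claw":1},
  ],
)

```text
clock: 3.15
position: [0.4492, -0.0516, 0.2439]
ee_rot: [[0.669, -0.674, 0.314], [-0.525, -0.727, -0.442], [0.526, 0.13, -0.84]]
force: [-0.4, 0.3, -0.0]
gripper_width: 0.087
finger_force: 0.0
```

```bash
python3 - <<'E'
from h import *
s=robot.read_state(); print(s['clock'],np.round(s['qpos'],3),s['position'],np.round(s['ee_rot'],2).tolist())
c=snap('wrist','w2')
bk=np.array([-np.cos(np.radians(-65)),-np.sin(np.radians(-65)),0])
for d,z in((.09,.09),(.0,.066)): print(go(np.array([.507,-.158,z])+bk*d,tool(-65,40)))
print(px(c,[[.507,-.158,.079]]))
E
```

```text
3.15 [-0.089  0.241  2.085 -0.839  0.588  2.852] [ 0.44921043 -0.05160404  0.24385558] [[0.67, -0.67, 0.31], [-0.53, -0.73, -0.44], [0.53, 0.13, -0.84]]
('rot', [-9.2, 15.9, 21.1], 'travel', [-59.0, -12.3, 152.7], 'tcp', [0.471, -0.08, 0.087])
('rot', [-9.2, 15.9, 21.1], 'travel', [-3.6, 18.0, 221.1], 'tcp', [0.509, -0.161, 0.063])
[[334.61312153 199.24876209]]
```

View pics/w2.png

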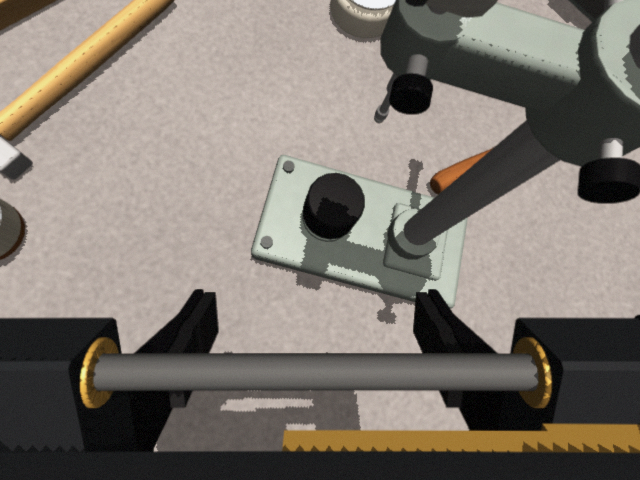

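The half-turned wrist hits j6's limit. The cap top sits at (334,200), which matches the prediction. I'll flip the tool half a turn while backing off.

Emit:
jog_arm(
  motion=[
    {"rotation":[0,0,-8.5],"travel":[-30,-15,4],"claw":1},
    {"rotation":[0,0,-17],"travel":[-63,-31,8],"claw":1},
    {"rotation":[0,0,-25.5],"travel":[-63,-31,8],"claw":1},
    {"rotation":[0,0,-34],"travel":[-63,-31,8],"claw":1},
    {"rotation":[0,0,-42.5],"travel":[-63,-31,8],"claw":1},
    {"rotation":[0,0,-51],"travel":[-63,-31,8],"claw":1},
    {"rotation":[0,0,-59.5],"travel":[-63,-31,8],"claw":1},
    {"rotation":[0,0,-68],"travel":[-63,-31,8],"claw":1},
    {"rotation":[0,0,-76.5],"travel":[-63,-31,8],"claw":1},
    {"rotation":[0,0,-85],"travel":[-63,-31,8],"claw":1},
  ],
)

```text
clock: 4.2
position: [0.4332, 0.0018, 0.2026]
ee_rot: [[0.725, 0.609, 0.323], [0.685, -0.581, -0.44], [-0.08, 0.54, -0.838]]
force: [0.4, 0.4, -0.8]
gripper_width: 0.087
finger_force: 0.0
```

```bash
cat >> h.py <<'E'
A=np.array([.507,-.158,0])
def back(b): b=np.radians(b); return np.array([-np.cos(b),-np.sin(b),0])
E
python3 - <<'E'
from h import *
s=robot.read_state(); print(s['clock'],np.round(s['qpos'],3),s['position'],np.round(s['ee_rot'],2).tolist())
print(go(A+[0,0,.12]+back(-65)*.12,tool(-65,43,1)))
E
```

```text
4.2 [ 0.064  0.332  2.141 -1.012  0.573  1.702] [0.43319424 0.00181743 0.20261952] [[0.72, 0.61, 0.32], [0.68, -0.58, -0.44], [-0.08, 0.54, -0.84]]
('rot', [-3.8, -16.3, -72.4], 'travel', [-12.5, 0.1, 104.0], 'tcp', [0.458, -0.053, 0.117])
```

Emit:
jog_arm(
  motion=[
    {"rotation":[-0.4,-1.8,-8],"travel":[-1,0,11],"claw":1},
    {"rotation":[-0.8,-3.6,-16],"travel":[-3,0,23],"claw":1},
    {"rotation":[-1.3,-5.4,-24],"travel":[-4,0,35],"claw":1},
    {"rotation":[-1.7,-7.2,-32],"travel":[-6,0,46],"claw":1},
    {"rotation":[-2.1,-9,-40],"travel":[-7,0,58],"claw":1},
    {"rotation":[-2.5,-10.8,-48],"travel":[-8,0,69],"claw":1},
    {"rotation":[-2.9,-12.6,-56],"travel":[-10,0,80],"claw":1},
    {"rotation":[-3.4,-14.4,-64],"travel":[-11,0,92],"claw":1},
    {"rotation":[-3.8,-16.3,-72.4],"travel":[-12.5,0,104],"claw":1},
    {"rotation":[-3.8,-16.3,-72.4],"travel":[-12.5,0,104],"claw":1},
  ],
)

```text
clock: 5.2
position: [0.4681, -0.0355, 0.1309]
ee_rot: [[-0.289, 0.917, 0.276], [0.631, 0.399, -0.665], [-0.72, -0.018, -0.694]]
force: [-0.3, 0.6, 0.9]
gripper_width: 0.0869
finger_force: 0.0
```

```bash
python3 - <<'E'
from h import *
s=robot.read_state(); print(s['clock'],np.round(s['qpos'],3),s['position'],np.round(s['ee_rot'],2).tolist())
c=snap('wrist','w3');t=snap('scene','s3')
a=np.linspace(0,6.28,60)
for cc,n in((c,'w'),(t,'s')):
    im=cc['frame'].copy(); 
    for z in(.039,.079): cv2.polylines(im,[px(cc,[A+[.027*np.cos(q),.027*np.sin(q),z] for q in a]).astype(int)],1,(0,255,0),1)
    if n=='w': W_=im
    else: S_=cv2.resize(im[80:310,120:420],(600,460))
cv2.imwrite('pics/c3.png',np.vstack([cv2.resize(W_,(400,300)),cv2.resize(S_,(400,300))]))
print(go(A+[0,0,.066],tool(-65,43,1)))
E
```

```text
5.2 [ 0.13   0.65   2.091 -1.431  0.779  0.98 ] [ 0.46810209 -0.03547167  0.13085081] [[-0.29, 0.92, 0.28], [0.63, 0.4, -0.67], [-0.72, -0.02, -0.69]]
('rot', [-1.8, -0.9, -0.4], 'travel', [-41.6, -10.6, 142.8], 'tcp', [0.509, -0.161, 0.063])
```

View pics/c3.png

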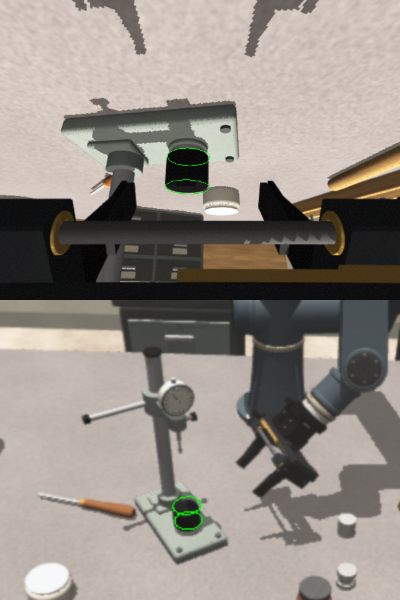

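The overlays match the cap in both views, near (187,170) in the wrist half and (187,513) in the scene half. j4 is at its limit, so I'll fit the arm's kinematics to pick feasible poses.

```bash
cat > kin.py <<'E'
import numpy as np
from scipy.optimize import least_squares
from scipy.spatial.transform import Rotation as Ro
def fk(q,k):
    Rf=Ro.from_euler('z',q[0])*Ro.from_euler('y',q[1]+q[2])
    R=Rf*Ro.from_euler('z',k[7]*q[3])*Ro.from_euler('y',q[4])*Ro.from_euler('z',k[8]*q[5]+np.pi/2)
    p=Ro.from_euler('z',q[0]).apply([k[0]+k[2]*np.sin(q[1]),k[1],k[5]+k[2]*np.cos(q[1])])+Rf.apply([k[6],0,k[3]])+R.apply([0,0,k[4]])
    return p,R.as_matrix()
D=[([-1.383,.527,1.433,0,1.181,-.178],[.224,-.584,.231]),([.021,.112,1.503,0,1.528,1.221],[.4491,.1206,.4298]),([-.089,.241,2.085,-.839,.588,2.852],[.4492,-.0516,.2439]),
([.064,.332,2.141,-1.012,.573,1.702],[.4332,.0018,.2026]),([.13,.65,2.091,-1.431,.779,.98],[.4681,-.0355,.1309])]
RR={3:[[.725,.609,.323],[.685,-.581,-.44],[-.08,.54,-.838]],4:[[-.289,.917,.276],[.631,.399,-.665],[-.72,-.018,-.694]]}
def fit():
    best=None
    for s4 in(1,-1):
      for s6 in(1,-1):
        f=lambda v:np.concatenate([fk(q,[*v,s4,s6])[0]-p for q,p in D]+[.05*v[[6]]*.02]+[(fk(D[i][0],[*v,s4,s6])[1]-R).ravel() for i,R in RR.items()])
        r=least_squares(f,[0,.1,.4,.4,.25,.35,0])
        if best is None or r.cost<best[0]: best=(r.cost,[*r.x,s4,s6],np.abs(r.fun[:15]).max())
    return best
lo=np.array([-3.08,-.75,.22,-1.43,0,-2.85])+.03;hi=np.array([3.08,2.2,2.44,4.57,2.65,2.85])-.03
def ik(k,p,R,q0,free=()):
    f=lambda q:np.concatenate([(fk(q,k)[0]-p)*10,(fk(q,k)[1]-R).ravel()])
    return min((least_squares(f,np.clip(g,lo+.01,hi-.01),bounds=(lo,hi)) for g in q0),key=lambda r:r.cost)
E
python3 - <<'E'
from h import *; from kin import *
b=fit();print(b);k=b[1];np.save('k.npy',k)
g=[[0,.6,1.9,-1.2,.8,1],[0,.6,1.9,-1.2,.8,-2],[0,.6,1.9,4.5,.8,1],[0,.6,1.9,-.5,.8,0]]
for bb in(-35,-45,-55,-65,-75):
  for p in(35,45,55):
    for f in(0,1):
      R=tool(bb,p,f)
      o=[ik(k,P+R[:,2]*.005,R,g) for P in (A+[0,0,.066],A+[0,0,.12],A+[0,0,.12]+back(bb)*.12)]
      print(bb,p,f,[round(r.cost*1e4,1) for r in o],np.round(o[1].x,2))
E
```

```text
(np.float64(2.3146685992869737e-06), [np.float64(-0.00037509711176731114), np.float64(0.11107609161932669), np.float64(0.5893529832653702), np.float64(0.3919645569481299), np.float64(0.2974752968988173), np.float64(0.27345397674596383), np.float64(0.11447670557778823), 1, 1], np.float64(0.0003428084879696647))
-35 35 0 [np.float64(0.0), np.float64(0.0), np.float64(748.3)] [-0.43  0.83  2.39  3.31  1.04 -1.55]
-35 35 1 [np.float64(0.0), np.float64(0.0), np.float64(748.3)] [-0.43  0.83  2.39  3.31  1.04  1.59]
-35 45 0 [np.float64(0.0), np.float64(0.0), np.float64(315.4)] [-0.45  0.68  2.3   3.34  0.62 -1.62]
-35 45 1 [np.float64(0.0), np.float64(0.0), np.float64(315.4)] [-0.45  0.68  2.3   3.34  0.62  1.53]
-35 55 0 [np.float64(0.0), np.float64(165.7), np.float64(34.2)] [-0.49  0.53  2.11 -1.15  0.04  2.82]
-35 55 1 [np.float64(0.0), np.float64(0.0), np.float64(34.2)] [-0.47  0.58  2.19  3.48  0.25  1.36]
-45 35 0 [np.float64(0.0), np.float64(0.0), np.float64(105.3)] [-0.3   0.8   2.31  3.63  0.94 -1.58]
-45 35 1 [np.float64(0.0), np.float64(0.0), np.float64(105.3)] [-0.3   0.8   2.31
[... 1542 characters left out ...]
]
-65 55 1 [np.float64(0.4), np.float64(0.3), np.float64(0.0)] [-0.27  0.6   2.03 -1.4   0.46  0.58]
-75 35 0 [np.float64(0.0), np.float64(15.4), np.float64(0.0)] [-0.09  0.78  2.05  4.54  0.88 -1.92]
-75 35 1 [np.float64(0.0), np.float64(15.4), np.float64(0.0)] [-0.09  0.78  2.05  4.54  0.88  1.22]
-75 45 0 [np.float64(13.2), np.float64(12.6), np.float64(0.0)] [-0.15  0.68  1.98 -1.4   0.71 -2.32]
-75 45 1 [np.float64(13.2), np.float64(12.6), np.float64(0.0)] [-0.15  0.68  1.98 -1.4   0.71  0.82]
-75 55 0 [np.float64(0.0), np.float64(0.0), np.float64(0.0)] [-0.23  0.62  1.97 -1.2   0.57 -2.59]
-75 55 1 [np.float64(0.0), np.float64(0.0), np.float64(0.0)] [-0.23  0.62  1.97 -1.2   0.57  0.55]
```

```bash
cat >> kin.py <<'E'
k=np.load('k.npy')
def path(P0,R0,P1,R1,q0,n=8):
    "joint values along a straight move; worst cost"
    q=np.array(q0);rv=(Ro.from_matrix(R0).inv()*Ro.from_matrix(R1));c=0;o=[]
    for a in np.linspace(0,1,n):
        r=ik(k,P0+a*(P1-P0),(Ro.from_matrix(R0)*Ro.from_rotvec(rv.as_rotvec()*a)).as_matrix(),[q]);q=r.x;c=max(c,r.cost);o.append(q)
    return round(c*1e4,2),np.array(o)
E
cat >> h.py <<'E'
def check(P,R,s=5,q=None,P0=None,R0=None,n=8):
    import kin
    st=robot.read_state(); q=st['qpos'] if q is None else q
    P0=st['position'] if P0 is None else P0; R0=st['ee_rot'] if R0 is None else R0
    T=np.array(P)+R[:,2]*s/1000
    c,o=kin.path(np.array(P0),np.array(R0),T,R,q,n); print('cost',c,'last',np.round(o[-1],2),'min',np.round(o.min(0),2),'max',np.round(o.max(0),2)); return o[-1],T
E
python3 - <<'E'
from h import *
for b,p in((-75,55),(-75,50)):
    R=tool(b,p,1); P=A+[0,0,.1]+back(b)*.11
    print(b,p,go(P,R)); q,T=check(P,R); q,T=check(A+[0,0,.066],R,5,q,T,R); q,T=check(A+[0,0,.112],R,5,q,T,R)
E
```

```text
-75 55 ('rot', [4.8, 11.1, 7.0], 'travel', [10.3, 4.4, 40.6], 'tcp', [0.479, -0.055, 0.096])
cost 1.83 last [-0.    0.66  2.01 -1.16  0.65  0.76] min [-0.    0.65  2.01 -1.4   0.65  0.76] max [ 0.13  0.66  2.08 -1.16  0.78  0.96]
cost 0.03 last [-0.23  0.74  1.99 -1.4   0.54  0.79] min [-0.23  0.66  1.99 -1.4   0.54  0.76] max [-0.    0.74  2.02 -1.16  0.65  0.79]
cost 0.03 last [-0.23  0.64  1.97 -1.23  0.57  0.59] min [-0.23  0.64  1.97 -1.4   0.54  0.59] max [-0.23  0.74  1.99 -1.23  0.57  0.79]
-75 50 ('rot', [5.1, 6.1, 6.8], 'travel', [9.9, 4.3, 40.7], 'tcp', [0.479, -0.055, 0.096])
cost 1.83 last [ 0.04  0.69  2.02 -1.27  0.72  0.9 ] min [ 0.04  0.65  2.02 -1.4   0.72  0.9 ] max [ 0.13  0.69  2.08 -1.27  0.78  0.96]
cost 23.71 last [-0.19  0.76  1.96 -1.4   0.63  0.83] min [-0.19  0.69  1.96 -1.4   0.63  0.83] max [ 0.04  0.76  2.02 -1.27  0.72  0.94]
cost 23.71 last [-0.19  0.67  1.99 -1.39  0.63  0.78] min [-0.19  0.67  1.96 -1.4   0.63  0.78] max [-0.19  0.76  1.99 -1.39  0.63  0.83]
```

Emit:
jog_arm(
  motion=[
    {"rotation":[2.4,7,3.5],"travel":[5,2,20],"claw":0.8},
    {"rotation":[4.7,14,7],"travel":[10,4,40],"claw":0.8},
    {"rotation":[4.7,14,7],"travel":[10,4,40],"claw":0.8},
    {"rotation":[4.7,14,7],"travel":[10,4,40],"claw":0.8},
  ],
)

```text
clock: 5.7
position: [0.4785, -0.0552, 0.0972]
ee_rot: [[-0.22, 0.966, 0.135], [0.816, 0.258, -0.516], [-0.534, -0.003, -0.846]]
force: [-0.7, 0.0, -0.1]
gripper_width: 0.0705
finger_force: 0.0
```

```bash
python3 - <<'E'
from h import *
s=robot.read_state(); print(np.round(s['qpos'],3),s['position'],s['gripper_width'])
R=tool(-75,58,1)
for P in(A+[0,0,.066]+back(-75)*.04,A+[0,0,.066]): print(go(P,R)); q,T=check(P,R)
q,T=check(A+[0,0,.112],R,5,q,T,R)
E
```

```text
[-0.029  0.635  2.01  -1.085  0.618  0.656] [ 0.47845486 -0.05522562  0.09723438] 0.07051910153597037
('rot', [-0.2, 0.3, 0.1], 'travel', [-39.7, 1.1, 67.0], 'tcp', [0.497, -0.122, 0.062])
cost 0.0 last [-0.18  0.72  2.   -1.28  0.52  0.73] min [-0.18  0.63  2.   -1.28  0.52  0.66] max [-0.03  0.72  2.01 -1.09  0.62  0.73]
('rot', [-0.2, 0.3, 0.1], 'travel', [-73.5, 1.1, 88.4], 'tcp', [0.508, -0.161, 0.062])
cost 0.0 last [-0.26  0.72  1.98 -1.3   0.5   0.67] min [-0.26  0.63  1.98 -1.3   0.5   0.66] max [-0.03  0.72  2.01 -1.09  0.62  0.67]
cost 0.0 last [-0.26  0.62  1.96 -1.11  0.54  0.45] min [-0.26  0.62  1.96 -1.3   0.5   0.45] max [-0.26  0.72  1.98 -1.11  0.54  0.67]
```

Emit:
jog_arm(
  motion=[
    {"rotation":[0,0,0],"travel":[-40,1,67],"claw":0.8},
    {"rotation":[0,0,0],"travel":[-40,1,67],"claw":0.8},
    {"rotation":[0,0,0],"travel":[-57,1,78],"claw":0.8},
    {"rotation":[0,0,0],"travel":[-74,1,88],"claw":0.8},
    {"rotation":[0,0,0],"travel":[-74,1,88],"claw":0.8},
    {"rotation":[0,0,0],"travel":[-74,1,88],"claw":0.55},
    {"rotation":[0,0,0],"travel":[-74,1,88],"claw":0.55},
    {"rotation":[0,0,0],"travel":[-74,1,88],"claw":0.55},
    {"rotation":[0,0,0],"travel":[-74,1,88],"claw":0.55},
  ],
  newtons=10,
)

```text
clock: 6.6
position: [0.5079, -0.1583, 0.0615]
ee_rot: [[-0.224, 0.965, 0.136], [0.816, 0.262, -0.514], [-0.532, -0.005, -0.847]]
force: [-1.2, 1.9, 1.9]
gripper_width: 0.0539
finger_force: 10.0
```

Emit:
jog_arm(
  motion=[
    {"rotation":[0,0,0],"travel":[0,0,0],"claw":0.5},
    {"rotation":[0,0,0],"travel":[0,0,0],"claw":0.5},
  ],
  newtons=10,
)

```text
clock: 6.8
position: [0.508, -0.1588, 0.0614]
ee_rot: [[-0.224, 0.965, 0.135], [0.817, 0.262, -0.514], [-0.532, -0.004, -0.847]]
force: [-2.1, 5.0, 3.9]
gripper_width: 0.0543
finger_force: 10.0
```

```bash
python3 - <<'E'
from h import *
s=robot.read_state(); print(np.round(s['qpos'],3),s['position'],s['gripper_width'],s['finger_force'],s['force'])
R=tool(-75,58,1); c=snap('wrist','w4')
P=A+[0,0,.112]; print(go(P,R)); q,T=check(P,R)
P1=A+[0,0,.14]+back(-75)*.17; print(go(P1,R)); q,T=check(P1,R,5,q,T,R)
TR=np.array([.443,.352,0])
for b in(-75,-40,-10,20):
  R2=tool(b,58,1);qq,T2=check(TR+[0,0,.1],R2,5,q,T,R); check(TR+[0,0,.034],R2,5,qq,T2,R2)
E
```

```text
[-0.252  0.721  1.974 -1.295  0.504  0.666] [ 0.50797427 -0.15880477  0.06144165] 0.054252003320988375 10.015260083600879 [-2.08619388  5.02490432  3.86199426]
('rot', [-0.1, 0.1, 0.3], 'travel', [-26.0, -0.9, -38.4], 'tcp', [0.508, -0.161, 0.108])
cost 0.0 last [-0.26  0.62  1.96 -1.11  0.54  0.45] min [-0.26  0.62  1.96 -1.3   0.5   0.45] max [-0.25  0.72  1.97 -1.11  0.54  0.67]
('rot', [-0.1, 0.1, 0.3], 'travel', [103.1, -0.6, -152.5], 'tcp', [0.464, 0.004, 0.136])
cost 0.0 last [ 0.1   0.55  1.99 -0.9   0.73  0.57] min [-0.26  0.55  1.96 -1.11  0.54  0.45] max [ 0.1   0.62  2.   -0.9   0.73  0.57]
cost 0.0 last [ 0.72  0.78  1.51 -0.54  1.18  0.75] min [ 0.1   0.55  1.51 -0.9   0.73  0.57] max [ 0.72  0.78  1.99 -0.54  1.18  0.75]
cost 0.0 last [ 0.72  0.88  1.52 -0.57  1.08  0.82] min [ 0.72  0.78  1.51 -0.57  1.08  0.75] max [ 0.72  0.88  1.52 -0.54  1.18  0.82]
cost 0.0 last [ 0.75  0.7   1.74 -0.82  0.8   0.49] min [ 0.1   0.55  1.74 -0.9   0.73  0.49] max [ 0.75  0.7   1.99 -0.82  0.8   0.6 ]
cost 0.0 last [ 0.75  0.82  1.75 -0.92  0.72  0.63] min [ 0.75  0.7   1.74 -0.92  0.72  0.49] max [ 0.75  0.82  1.75 -0.82  0.8   0.63]
cost 0.0 last [ 0.68  0.65  1.94 -1.22  0.44  0.39] min [ 0.1   0.55  1.94 -1.22  0.44  0.39] max [ 0.68  0.65  2.02 -0.9   0.73  0.58]
cost 11.67 last [ 0.68  0.78  1.93 -1.4   0.42  0.6 ] min [ 0.68  0.65  1.93 -1.4   0.42  0.39] max [ 0.68  0.78  1.95 -1.22  0.44  0.6 ]
cost 44.74 last [ 0.52  0.61  2.03 -1.4   0.09 -0.02] min [ 0.1   0.55  1.99 -1.4   0.09 -0.02] max [ 0.52  0.61  2.11 -0.9   0.73  0.59]
cost 232.61 last [ 0.52  0.73  1.99 -1.4   0.09 -0.01] min [ 0.52  0.61  1.99 -1.4   0.09 -0.02] max [ 0.52  0.73  2.03 -1.4   0.09 -0.01]
```

Emit:
jog_arm(
  motion=[
    {"rotation":[0,0,0],"travel":[-6,0,-10],"claw":0.5},
    {"rotation":[0,0,0],"travel":[-12,0,-20],"claw":0.5},
    {"rotation":[0,0,0],"travel":[-18,0,-30],"claw":0.5},
    {"rotation":[0,0,0],"travel":[-24,0,-40],"claw":0.5},
    {"rotation":[0,0,0],"travel":[-25,0,-41],"claw":0.5},
  ],
)

```text
clock: 7.35
position: [0.5096, -0.1592, 0.1106]
ee_rot: [[-0.222, 0.965, 0.138], [0.816, 0.261, -0.516], [-0.534, -0.002, -0.846]]
force: [-0.5, 0.1, -1.2]
gripper_width: 0.0537
finger_force: 10.0
```

Emit:
jog_arm(
  motion=[
    {"rotation":[0,0,0],"travel":[25,0,-20],"claw":0.5},
    {"rotation":[0,0,0],"travel":[65,0,-50],"claw":0.5},
    {"rotation":[0,0,0],"travel":[110,0,-80],"claw":0.5},
    {"rotation":[0,0,0],"travel":[128,0,-114],"claw":0.5},
    {"rotation":[0,0,0],"travel":[128,0,-114],"claw":0.5},
  ],
)

```text
clock: 7.85
position: [0.4646, 0.0082, 0.1386]
ee_rot: [[-0.227, 0.964, 0.141], [0.816, 0.267, -0.513], [-0.532, -0.002, -0.847]]
force: [0.3, -1.2, -1.2]
gripper_width: 0.0543
finger_force: 10.0
```

```bash
python3 - <<'E'
from h import *
s=robot.read_state(); print(s['clock'],np.round(s['qpos'],3),s['position'],s['gripper_width'],s['finger_force'],s['force'])
c=snap('wrist','w5');sc=snap('scene','s5')
cv2.imwrite('pics/c5.png',np.vstack([cv2.resize(c['frame'],(400,300)),cv2.resize(sc['frame'][80:310,160:467],(400,300))]))
R=tool(-75,58,1); TR=np.array([.443,.352,0])
for z in(.09,.036): print(go(TR+[0,0,z],R)); check(TR+[0,0,z],R)
E
```

```text
7.85 [ 0.116  0.547  1.98  -0.895  0.74   0.562] [0.46461619 0.00818499 0.13856454] 0.054301408752640314 9.99839044176042 [ 0.28583185 -1.1529716  -1.20067696]
('rot', [-0.0, 0.2, 0.3], 'travel', [313.4, 70.3, -136.2], 'tcp', [0.444, 0.349, 0.086])
cost 0.0 last [ 0.72  0.8   1.51 -0.54  1.16  0.76] min [ 0.11  0.55  1.51 -0.9   0.74  0.56] max [ 0.72  0.8   1.98 -0.54  1.16  0.76]
('rot', [-0.0, 0.2, 0.3], 'travel', [342.2, 70.5, -90.5], 'tcp', [0.444, 0.349, 0.032])
cost 0.0 last [ 0.72  0.88  1.52 -0.57  1.09  0.82] min [ 0.11  0.55  1.52 -0.9   0.74  0.56] max [ 0.72  0.88  1.98 -0.57  1.09  0.82]
```

View pics/c5.png

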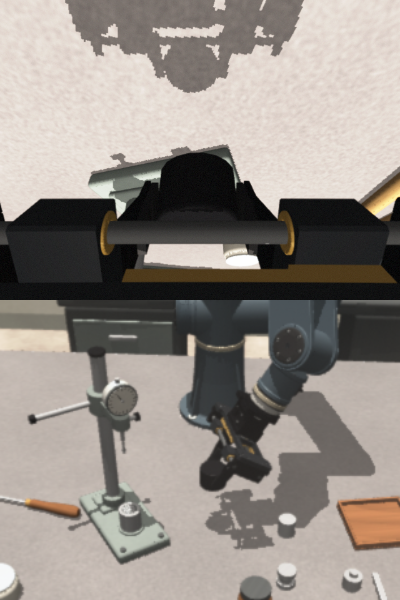

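The cap is held and the anvil is bare, with its top at about (130,512) in the lower half. Next I carry the cap to the tray.

Emit:
jog_arm(
  motion=[
    {"rotation":[0,0,0],"travel":[313,70,-136],"claw":0.5},
    {"rotation":[0,0,0],"travel":[313,70,-136],"claw":0.5},
    {"rotation":[0,0,0],"travel":[313,70,-136],"claw":0.5},
    {"rotation":[0,0,0],"travel":[313,70,-136],"claw":0.5},
    {"rotation":[0,0,0],"travel":[313,70,-136],"claw":0.5},
    {"rotation":[0,0,0],"travel":[313,70,-136],"claw":0.5},
    {"rotation":[0,0,0],"travel":[313,70,-136],"claw":0.5},
    {"rotation":[0,0,0],"travel":[313,70,-136],"claw":0.5},
    {"rotation":[0,0,0],"travel":[313,70,-136],"claw":0.5},
  ],
)

```text
clock: 8.85
position: [0.4445, 0.3475, 0.0846]
ee_rot: [[-0.223, 0.965, 0.135], [0.815, 0.261, -0.517], [-0.534, -0.005, -0.845]]
force: [-0.3, -0.4, 0.2]
gripper_width: 0.0543
finger_force: 10.0
```

Emit:
jog_arm(
  motion=[
    {"rotation":[0,0,0],"travel":[15,0,24],"claw":0.5},
    {"rotation":[0,0,0],"travel":[25,0,40],"claw":0.5},
    {"rotation":[0,0,0],"travel":[29,0,46],"claw":0.5},
    {"rotation":[0,0,0],"travel":[29,0,46],"claw":0.5},
    {"rotation":[0,0,0],"travel":[29,0,46],"claw":0.5},
  ],
)

```text
clock: 9.35
position: [0.444, 0.3476, 0.0318]
ee_rot: [[-0.222, 0.966, 0.135], [0.816, 0.26, -0.515], [-0.533, -0.004, -0.846]]
force: [-0.3, 1.2, -1.0]
gripper_width: 0.0544
finger_force: 10.0
```

Emit:
jog_arm(
  motion=[
    {"rotation":[0,0,0],"travel":[1,0,1.5],"claw":0.5},
    {"rotation":[0,0,0],"travel":[1.6,0,2.5],"claw":0.5},
    {"rotation":[0,0,0],"travel":[1.6,0,2.5],"claw":0.5},
    {"rotation":[0,0,0],"travel":[1.6,0,2.5],"claw":0.8},
    {"rotation":[0,0,0],"travel":[1.6,0,2.5],"claw":0.8},
    {"rotation":[0,0,0],"travel":[1.6,0,2.5],"claw":0.8},
    {"rotation":[0,0,0],"travel":[1.6,0,2.5],"claw":0.8},
  ],
)

```text
clock: 10.05
position: [0.4435, 0.3483, 0.0287]
ee_rot: [[-0.223, 0.965, 0.136], [0.816, 0.261, -0.515], [-0.533, -0.004, -0.846]]
force: [-0.3, -0.0, 0.8]
gripper_width: 0.0687
finger_force: 0.0
```

```bash
python3 - <<'E'
from h import *
s=robot.read_state(); print(s['clock'],s['position'],s['gripper_width'],s['finger_force'])
# plug position from scene (unobstructed), compare against known cap measurement bias
TR=np.array([.443,.352,0])
R=tool(-75,58,1); P1=TR+[0,0,.10]+back(-75)*.06; print('retreat',go(P1,R)); q,T=check(P1,R)
G=np.array([.622,.2755,0])
for b in(-75,-55,-35,-15):
  R2=tool(b,58,1); qq,T2=check(G+[0,0,.1]+back(b)*.05,R2,5,q,T,R); check(G+[0,0,.022],R2,5,qq,T2,R2)
E
```

```text
10.05 [0.4435351  0.34834293 0.02867157] 0.06870208955986265 0.0
retreat ('rot', [-0.1, 0.2, 0.2], 'travel', [15.9, 0.3, -89.3], 'tcp', [0.428, 0.407, 0.096])
cost 0.0 last [ 0.8   0.82  1.41 -0.5   1.27  0.77] min [ 0.72  0.82  1.41 -0.57  1.09  0.77] max [ 0.8   0.88  1.52 -0.5   1.27  0.81]
cost 0.0 last [ 0.54  0.88  1.23 -0.57  1.26  0.52] min [ 0.54  0.82  1.23 -0.57  1.25  0.52] max [ 0.8   0.88  1.41 -0.5   1.27  0.77]
cost 0.0 last [ 0.48  0.97  1.3  -0.62  1.1   0.57] min [ 0.48  0.88  1.23 -0.62  1.1   0.52] max [ 0.54  0.97  1.3  -0.57  1.26  0.57]
cost 0.0 last [ 0.55  0.81  1.43 -0.69  0.99  0.36] min [ 0.55  0.81  1.41 -0.69  0.99  0.36] max [ 0.8   0.82  1.43 -0.5   1.27  0.77]
cost 0.0 last [ 0.48  0.92  1.45 -0.77  0.85  0.41] min [ 0.48  0.81  1.43 -0.77  0.85  0.36] max [ 0.55  0.92  1.45 -0.69  0.99  0.41]
cost 0.0 last [ 0.53  0.74  1.62 -0.84  0.71  0.2 ] min [ 0.53  0.74  1.41 -0.84  0.71  0.2 ] max [ 0.8   0.82  1.62 -0.5   1.27  0.77]
cost 0.0 last [ 0.45  0.88  1.6  -0.97  0.6   0.3 ] min [ 0.45  0.74  1.6  -0.97  0.6   0.2 ] max [ 0.53  0.88  1.62 -0.84  0.71  0.3 ]
cost 0.0 last [ 0.45  0.69  1.79 -1.04  0.41  0.06] min [ 0.45  0.69  1.41 -1.04  0.41  0.06] max [ 0.8   0.82  1.79 -0.5   1.27  0.77]
cost 0.0 last [ 0.39  0.85  1.72 -1.27  0.34  0.25] min [ 0.39  0.69  1.72 -1.27  0.34  0.06] max [ 0.45  0.85  1.79 -1.04  0.41  0.25]
```

Emit:
jog_arm(
  motion=[
    {"rotation":[0,0,0],"travel":[0,0,-25],"claw":0.8},
    {"rotation":[0,0,0],"travel":[0,0,-70],"claw":0.8},
    {"rotation":[0,0,0],"travel":[0,0,-110],"claw":0.8},
    {"rotation":[0,0,0],"travel":[0,0,-110],"claw":0.8},
  ],
)

```text
clock: 10.45
position: [0.4306, 0.4098, 0.1265]
ee_rot: [[-0.221, 0.964, 0.145], [0.82, 0.264, -0.507], [-0.527, 0.007, -0.85]]
force: [1.6, -0.3, 0.6]
gripper_width: 0.0699
finger_force: 0.0
```

```bash
python3 - <<'E'
from h import *
s=robot.read_state(); print(s['clock'],s['position'])
G=np.array([.622,.2755,0]); R=tool(-45,58,1); P=G+[0,0,.13]+back(-45)*.07; print(go(P,R)); check(P,R)
sc=snap('scene','s6'); T=np.array([.443,.352,0])
im=cv2.resize(sc['frame'][210:310,340:500],(800,500),interpolation=cv2.INTER_CUBIC)
cv2.imwrite('pics/c6.png',im)
print(px(sc,[T+[0,0,.046],G+[0,0,.04]]))
E
```

```text
10.45 [0.43060335 0.40981032 0.12648691]
('rot', [-15.4, -0.1, -25.4], 'travel', [-102.5, 115.8, 65.4], 'tcp', [0.574, 0.323, 0.126])
cost 0.0 last [ 0.58  0.73  1.52 -0.72  0.91  0.25] min [ 0.58  0.73  1.39 -0.72  0.91  0.25] max [ 0.8   0.78  1.52 -0.49  1.31  0.75]
[[451.2870447  238.76514112]
 [430.86483149 287.08064773]]
```

View pics/c6.png

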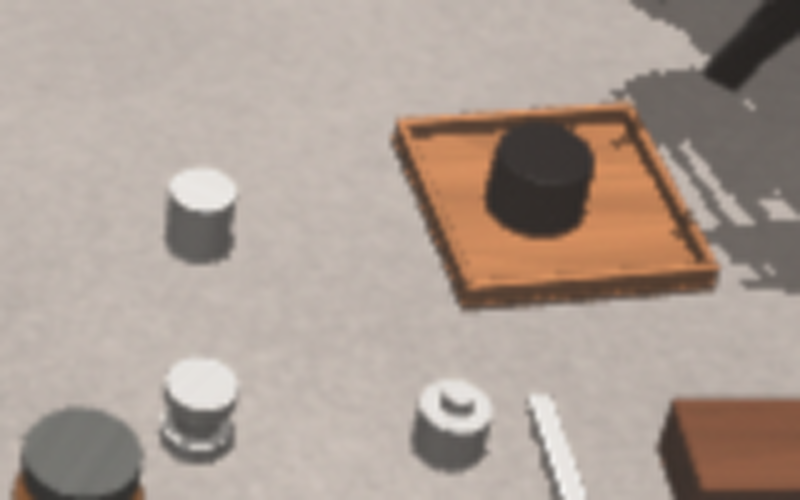

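The cap sits upright in the tray, its top at (449,240) in the scene view. The plug's spigot is at (432,289). Next is the plug pre-grasp.

Emit:
jog_arm(
  motion=[
    {"rotation":[-4,0,-6.5],"travel":[-26,29,16],"claw":0.62},
    {"rotation":[-8,0,-13],"travel":[-51,58,33],"claw":0.62},
    {"rotation":[-11.5,0,-19],"travel":[-77,87,49],"claw":0.62},
    {"rotation":[-15.4,0,-25.4],"travel":[-102,116,65],"claw":0.62},
    {"rotation":[-15.4,0,-25.4],"travel":[-102,116,65],"claw":0.62},
    {"rotation":[-15.4,0,-25.4],"travel":[-102,116,65],"claw":0.62},
  ],
)

```text
clock: 11.1
position: [0.5715, 0.3162, 0.1189]
ee_rot: [[-0.602, 0.712, 0.362], [0.599, 0.702, -0.385], [-0.528, -0.015, -0.849]]
force: [-0.1, 0.9, -0.2]
gripper_width: 0.054
finger_force: 0.0
```

```bash
python3 - <<'E'
from h import *
s=robot.read_state(); print(s['clock'],s['position'],s['gripper_width'])
c=snap('wrist','w7'); G=np.array([.622,.2755,0]); a=np.linspace(0,6.28,40)
im=c['frame'].copy()
for r,z in((.018,0.),(.018,.03),(.008,.04)): cv2.polylines(im,[px(c,[G+[r*np.cos(q),r*np.sin(q),z] for q in a]).astype(int)],1,(0,255,0),1)
u=px(c,[G+[0,0,.03]])[0].astype(int);print(u)
x0=max(0,u[0]-100);y0=max(0,u[1]-75);o=np.array([x0,y0]);print(o)
cv2.imwrite('pics/c7.png',np.hstack([cv2.resize(i[y0:y0+150,x0:x0+100+100],(400,300)) for i in(c['frame'],im)]))
E
```

```text
11.1 [0.57145354 0.31620951 0.11892098] 0.05404708193153856
[328 254]
[228 179]
```

View pics/c7.png

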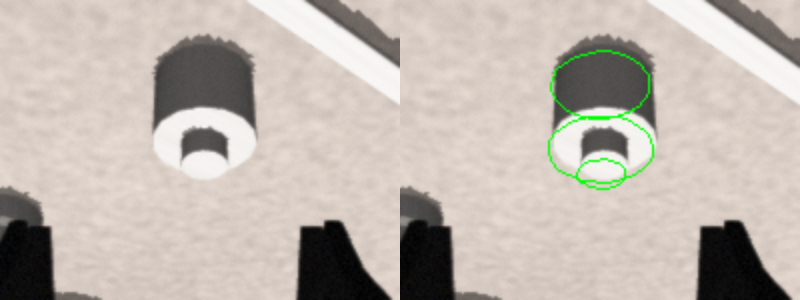

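The body top centre is at (330.3,248.3) and the spigot top at (330.5,261.0), about 5 px from the prediction, so I'll correct for that.

```bash
python3 - <<'E'
from h import *
c=pickle.load(open('w7.pkl','rb'))
a=w(c,(330.3,248.3),.03);b=w(c,(330.5,261),.04);print(a,b)
G=(a+b)/2;G[2]=0;R=tool(-45,58,1)
for d,z in((.045,.024),(0,.022)): print(go(G+[0,0,z]+back(-45)*d,R)); check(G+[0,0,z]+back(-45)*d,R)
print(robot.read_state()['ee_rot'].round(3).tolist())
E
```

```text
[0.61797412 0.28098853 0.03      ] [0.61869433 0.28034326 0.04      ]
('rot', [-0.9, -0.1, 0.2], 'travel', [37.9, 8.9, 93.3], 'tcp', [0.588, 0.311, 0.02])
cost 0.0 last [ 0.55  0.89  1.54 -0.84  0.76  0.41] min [ 0.55  0.74  1.53 -0.84  0.76  0.25] max [ 0.57  0.89  1.54 -0.72  0.91  0.41]
('rot', [-0.9, -0.1, 0.2], 'travel', [0.8, 9.2, 118.7], 'tcp', [0.62, 0.279, 0.018])
cost 0.0 last [ 0.48  0.9   1.53 -0.86  0.73  0.36] min [ 0.48  0.74  1.53 -0.86  0.73  0.25] max [ 0.57  0.9   1.54 -0.72  0.91  0.36]
[[-0.603, 0.711, 0.363], [0.598, 0.703, -0.384], [-0.528, -0.014, -0.849]]
```

Emit:
jog_arm(
  motion=[
    {"rotation":[-0.9,0,0],"travel":[0,9,30],"claw":0.62},
    {"rotation":[-0.9,0,0],"travel":[0,9,70],"claw":0.62},
    {"rotation":[-0.9,0,0],"travel":[0,9,100],"claw":0.62},
    {"rotation":[-0.9,0,0],"travel":[1,9,117],"claw":0.62},
    {"rotation":[-0.9,0,0],"travel":[1,9,117],"claw":0.62},
    {"rotation":[-0.9,0,0],"travel":[1,9,117],"claw":0.62},
    {"rotation":[-0.9,0,0],"travel":[1,9,117],"claw":0.3},
    {"rotation":[-0.9,0,0],"travel":[1,9,117],"claw":0.3},
    {"rotation":[-0.9,0,0],"travel":[1,9,117],"claw":0.3},
    {"rotation":[-0.9,0,0],"travel":[1,9,117],"claw":0.3},
  ],
  newtons=25,
)

```text
clock: 12.15
position: [0.6202, 0.2805, 0.0218]
ee_rot: [[-0.602, 0.704, 0.377], [0.597, 0.711, -0.372], [-0.53, 0.001, -0.848]]
force: [-3.4, -0.4, 6.3]
gripper_width: 0.0343
finger_force: 25.0
```

```bash
python3 - <<'E'
from h import *
s=robot.read_state(); print(s['clock'],np.round(s['qpos'],3),s['position'],s['gripper_width'],s['finger_force'],s['force'],s['ee_rot'].round(3).tolist())
G=np.array([.6183,.2807,0]); print('grip s',(s['position']-G)@s['ee_rot'][:,2]*1000, 'xyz', s['ee_rot'].T@(G+[0,0,.02]-s['position'])*1000)
E
```

```text
12.15 [ 0.482  0.892  1.526 -0.853  0.734  0.346] [0.6201693  0.28049462 0.02176855] 0.034264625427116634 25.001185834407806 [-3.44721428 -0.41944715  6.31137672] [[-0.602, 0.704, 0.377], [0.597, 0.711, -0.372], [-0.53, 0.001, -0.848]]
grip s -17.681639589299962 xyz [ 2.18565326 -1.17055827  0.71898238]
```

```bash
python3 - <<'E'
from h import *
c=snap('wrist','w8'); sc=snap('scene','s8')
cv2.imwrite('pics/c8.png',np.vstack([cv2.resize(c['frame'][120:420,100:540],(440,300)),cv2.resize(sc['frame'][240:330,370:502],(440,300),interpolation=cv2.INTER_CUBIC)]))
E
```

```text
(no output)
```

View pics/c8.png

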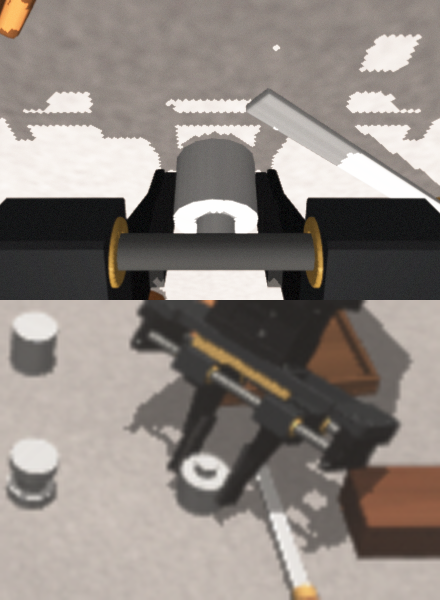

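The grip looks good and the plug is upright between the pads, with the chisel undisturbed. I'll lift straight up.

Emit:
jog_arm(
  motion=[
    {"rotation":[0,0,0],"travel":[-5,0,-8],"claw":0.3},
    {"rotation":[0,0,0],"travel":[-16,0,-25],"claw":0.3},
    {"rotation":[0,0,0],"travel":[-37,0,-59],"claw":0.3},
    {"rotation":[0,0,0],"travel":[-64,0,-102],"claw":0.3},
    {"rotation":[0,0,0],"travel":[-64,0,-102],"claw":0.3},
    {"rotation":[0,0,0],"travel":[-64,0,-102],"claw":0.3},
  ],
)

```text
clock: 12.85
position: [0.6214, 0.281, 0.1427]
ee_rot: [[-0.601, 0.703, 0.379], [0.599, 0.711, -0.369], [-0.529, 0.006, -0.849]]
force: [-0.3, 0.2, -4.6]
gripper_width: 0.0343
finger_force: 25.0
```

```bash
python3 - <<'E'
from h import *
s=robot.read_state(); print(s['clock'],s['position'],s['gripper_width'],s['finger_force'],s['force'],s['ee_rot'].round(3).tolist())
c=snap('wrist','w9');top=snap('top','t9')
R=s['ee_rot'];G=np.array([.6183,.2807,0])
# plug axis in tool frame; verify with overlay
im=c['frame'].copy();a=np.linspace(0,6.28,40)
Rg=tool(-45,58,1)
def over(off):
  for r,z in((.018,.03),(.008,.04)):
    pts=[s['position']+R@Rg.T@(np.array([r*np.cos(q),r*np.sin(q),z])+off) for q in a]
    cv2.polylines(im,[px(c,pts).astype(int)],1,(0,255,0),1)
off=np.array([.6183,.2807,0])-np.array([.6202,.2805,.0218]);over(off)
t=top['frame'][225:335,345:500]
cv2.imwrite('pics/c9.png',np.vstack([cv2.resize(im[240:420,200:440],(400,300)),cv2.resize(t,(400,284),interpolation=cv2.INTER_CUBIC)]))
# via pose
for b in(-75,):
  R2=tool(b,58,1);P=A+[0,0,.16]+back(b)*.17; print(go(P,R2,0)); check(P,R2,0)
E
```

```text
12.85 [0.62138347 0.2809515  0.14273355] 0.03430639298148605 24.99951481819153 [-0.31198437  0.23447676 -4.58857298] [[-0.601, 0.703, 0.379], [0.599, 0.711, -0.369], [-0.529, 0.006, -0.849]]
('rot', [15.9, -0.2, 25.7], 'travel', [-79.8, -304.5, 25.6], 'tcp', [0.463, 0.006, 0.16])
cost 0.0 last [ 0.11  0.5   1.97 -0.84  0.78  0.5 ] min [ 0.11  0.5   1.5  -0.84  0.78  0.14] max [ 0.48  0.71  1.97 -0.71  0.88  0.5 ]
```

View pics/c9.png

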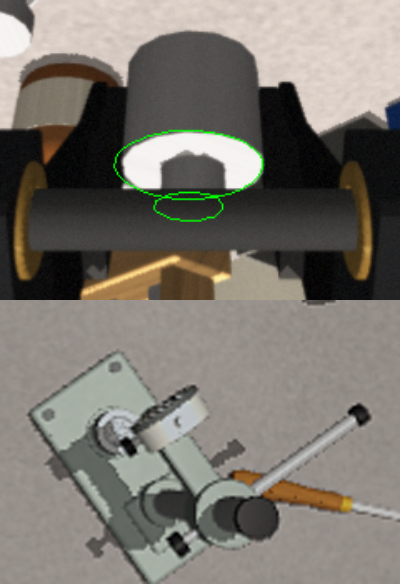

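The plug is held upright in the gripper and the overlay roughly matches. I'll refine the anvil position numerically from the stored images.

```bash
python3 - <<'E'
from h import *
from scipy.optimize import least_squares
a=np.linspace(0,6.28,60)
def sil(c,x,y,r,z0,z1):
    pts=np.vstack([px(c,[[x+r*np.cos(q),y+r*np.sin(q),z] for q in a]) for z in(z0,z1)]).astype(np.float32)
    h=cv2.convexHull(pts);M=cv2.moments(h);return np.array([M['m10']/M['m00'],M['m01']/M['m00']]),M['m00'],cv2.boundingRect(h)
for tag in('w1','w2','w3','scene0'):
    c=pickle.load(open(tag+'.pkl','rb'));_,_,bb=sil(c,A[0],A[1],.027,.039,.079)
    x0,y0=bb[0]-12,bb[1]-12;f=c['frame'][y0:y0+bb[3]+24,x0:x0+bb[2]+24].max(2)
    m=(f<50).astype(np.uint8);m=cv2.morphologyEx(m,cv2.MORPH_OPEN,np.ones((5,5),np.uint8));n,l,st,ce=cv2.connectedComponentsWithStats(m)
    i=1+np.argmax(st[1:,4]);o=ce[i]+[x0,y0]
    r=least_squares(lambda v:sil(c,v[0],v[1],.027,.039,.079)[0]-o,A[:2]);print(tag,r.x,'area meas/pred',st[i,4],sil(c,*r.x,.027,.039,.079)[1],'box',st[i,:4]+[x0,y0,0,0],bb)
# plug in hand fit
s=robot.read_state();c=pickle.load(open('w9.pkl','rb'));R=s['ee_rot'];Rg=tool(-45,58,1)
def P(v,r,z): return px(c,[s['position']+R@Rg.T@(np.array([r*np.cos(q),r*np.sin(q),z])+v[:3]) for q in a])
def F(v):
    t=P(v,v[3],.03);b=P(v,v[3],0.);k=1/1.667;g=lambda x,y:(200+x*k,240+y*k)
    return [t[:,0].min()-g(122,0)[0],t[:,0].max()-g(260,0)[0],t[:,1].min()-g(0,130)[1],b[:,1].min()-g(0,31)[1],50*(v[3]-.018)*20]
for z in (0,):
    r=least_squares(F,[-.0019,.0002,-.0218,.018]);print(r.x,np.round(r.fun,2),'tool frame',Rg.T@r.x[:3]*1000)
E
```

```text
w1 [ 0.50654473 -0.15754049] area meas/pred 1829 2034.7804857534356 box [506 195  54  44] (504, 192, 58, 49)
w2 [ 0.50546373 -0.15869914] area meas/pred 2952 3368.0570470201783 box [303 174  61  65] (300, 171, 65, 69)
w3 [ 0.50437121 -0.15540781] area meas/pred 4329 4792.129902509972 box [265 237  68  71] (264, 236, 72, 75)
scene0 [ 0.51301107 -0.16065594] area meas/pred 393 458.76944880269 box [250 234  20  23] (249, 230, 23, 26)
[ 0.00732513 -0.00519612 -0.02415501  0.01792463] [-0.02  0.02 -0.02  0.03 -0.08] tool frame [ 5.29170566  1.50543688 25.17643764]
```

The in-hand fit and the 34 mm width both suggest the plug is held by the fingertips, about 9 mm too far forward. I'll set it down and regrip deeper.

Emit:
jog_arm(
  motion=[
    {"rotation":[0,0,0],"travel":[27,0,43],"claw":0.3},
    {"rotation":[0,0,0],"travel":[48,0,76],"claw":0.3},
    {"rotation":[0,0,0],"travel":[58,0,92],"claw":0.3},
    {"rotation":[0,0,0],"travel":[63,0,100],"claw":0.3},
    {"rotation":[0,0,0],"travel":[63,0,100],"claw":0.3},
    {"rotation":[0,0,0],"travel":[63,0,100],"claw":0.3},
    {"rotation":[0,0,0],"travel":[63,0,100],"claw":0.3},
  ],
)

```text
clock: 13.65
position: [0.6203, 0.2807, 0.0218]
ee_rot: [[-0.604, 0.703, 0.376], [0.597, 0.711, -0.371], [-0.528, 0.001, -0.849]]
force: [0.1, -0.2, -3.1]
gripper_width: 0.0345
finger_force: 25.0
```

```bash
python3 - <<'E'
from h import *
s=robot.read_state(); print(s['clock'],s['position'],s['gripper_width'],s['force'])
# check: predicted widths in w7 with corrected G
c=pickle.load(open('w7.pkl','rb'));a=np.linspace(0,6.28,90)
for G in([.6183,.2807],[.626,.274]):
    t=px(c,[[G[0]+.018*np.cos(q),G[1]+.018*np.sin(q),.03] for q in a]);print(G,(t.min(0)-[228,179])*2,(t.max(0)-[228,179])*2)
E
```

```text
13.65 [0.62029222 0.2807236  0.02183052] 0.03453858032815405 [ 0.05387551 -0.20625406 -3.0718987 ]
[0.6183, 0.2807] [151.10679882 103.74037269] [258.42854753 171.72310211]
[0.626, 0.274] [154.04826919 124.39443687] [258.41891576 188.68355515]
```

Emit:
jog_arm(
  motion=[
    {"rotation":[0,0,0],"travel":[0.5,0,1],"claw":0.3},
    {"rotation":[0,0,0],"travel":[1,0,1.7],"claw":0.3},
    {"rotation":[0,0,0],"travel":[1,0,1.7],"claw":0.6},
    {"rotation":[0,0,0],"travel":[1,0,1.7],"claw":0.6},
    {"rotation":[0,0,0],"travel":[1,0,1.7],"claw":0.6},
    {"rotation":[0,0,0],"travel":[-6,0,5.5],"claw":0.6},
    {"rotation":[0,0,0],"travel":[-6,0,5.5],"claw":0.6},
    {"rotation":[0,0,0],"travel":[-6,0,5.5],"claw":0.6},
  ],
)

```text
clock: 14.45
position: [0.6267, 0.2749, 0.0215]
ee_rot: [[-0.602, 0.704, 0.377], [0.598, 0.711, -0.371], [-0.529, 0.002, -0.849]]
force: [0.2, 0.3, 0.6]
gripper_width: 0.0518
finger_force: 0.0
```

Emit:
jog_arm(
  motion=[
    {"rotation":[0,0,0],"travel":[0,0,0],"claw":0.3},
    {"rotation":[0,0,0],"travel":[0,0,0],"claw":0.3},
    {"rotation":[0,0,0],"travel":[0,0,0],"claw":0.3},
    {"rotation":[0,0,0],"travel":[0,0,0],"claw":0.3},
  ],
)

```text
clock: 14.85
position: [0.6262, 0.2753, 0.0212]
ee_rot: [[-0.603, 0.703, 0.377], [0.597, 0.711, -0.371], [-0.529, 0.001, -0.849]]
force: [-0.5, 0.2, 0.8]
gripper_width: 0.0345
finger_force: 25.0
```

```bash
python3 - <<'E'
from h import *
s=robot.read_state(); print(s['clock'],s['position'],s['gripper_width'],s['force'],s['finger_force'])
c=snap('wrist','wa')
# image edges: print intensity profile over the plug top for numeric reading
g=cv2.cvtColor(c['frame'],cv2.COLOR_BGR2GRAY)
m=(g>215).astype(np.uint8);n,l,st,ce=cv2.connectedComponentsWithStats(m)
for i in range(1,n):
    if st[i,4]>150: print(st[i],ce[i].round(1))
g9=cv2.cvtColor(pickle.load(open('w9.pkl','rb'))['frame'],cv2.COLOR_BGR2GRAY)
m=(g9>215).astype(np.uint8);n,l,st,ce=cv2.connectedComponentsWithStats(m)
print('w9')
for i in range(1,n):
    if st[i,4]>150: print(st[i],ce[i].round(1))
E
```

```text
14.85 [0.62615653 0.27533178 0.02124125] 0.03451463982686207 [-0.54927158  0.214967    0.80610941] 24.999907314777374
[  428     0   212   106 15451] [541.8  47.9]
[123  70  27  36 451] [135.3  91.5]
[    0   120   260   234 25932] [ 92.9 271.5]
[ 458  156   61   38 1470] [487.6 174.6]
[  480   193   160   148 10156] [584.  268.9]
[142 213  49  22 820] [167.4 224.4]
[446 213  73  22 887] [473.6 224.3]
[ 260  218  102   17 1277] [312.6 226.3]
[ 370  259  186   79 6886] [445.7 295.9]
[ 272  315   88   38 1946] [315.3 331.4]
[552 334  19  16 178] [562.  342.3]
[298 347  36   6 154] [315.2 350.1]
[ 262  391  123   39 4300] [320.2 410.9]
[  19  392   58   60 2663] [ 47.9 421.3]
w9
[333  50  24  19 255] [344.6  59.5]
[ 372   95  107   82 2291] [426.8 133.5]
[  0 136  11  31 256] [  4.1 152.2]
[246 147  47  75 932] [267.  187.4]
[345 155  45  24 252] [366.4 164.7]
[222 162  25  27 225] [234.2 174.4]
[172 183  37  28 340] [190.4 194.8]
[ 170  246   50   29 1075] [193.9 260.2]
[ 274  320   84   33 1546] [315.3 334.5]
[ 28 427  29  15 317] [ 40.7 434.6]
```

```bash
python3 - <<'E'
from h import *
from scipy.optimize import least_squares
a=np.linspace(0,6.28,180)
def solve(tag,pos,R,x0,x1,y0,zb,G0):
    c=pickle.load(open(tag+'.pkl','rb'))
    E=lambda v,r:px(c,[[v[0]+r*np.cos(q),v[1]+r*np.sin(q),zb+.03] for q in a])
    f=lambda v:(lambda t:[(t[:,0].min()+t[:,0].max()-x0-x1)/2,t[:,1].min()-y0])(E(v,v[2] if len(v)>2 else .018))
    f3=lambda v:[*f(v),np.ptp(E(v,v[2])[:,0])-(x1-x0)]
    r=least_squares(f,G0);r3=least_squares(f3,[*G0,.018]);t=E(r.x,.018)
    print(tag,r.x,'pred width',np.ptp(t[:,0]),'meas',x1-x0,'free radius fit',r3.x,'fwd of TCP mm',(r.x-pos[:2])@[.707,-.707]*1000,(r3.x[:2]-pos[:2])@[.707,-.707]*1000)
s=robot.read_state()
solve('wa',s['position'],0,271.5,360,315,0,[.62,.28])
solve('w9',np.array([.62138,.28095,.14273]),0,273.5,358,319.5,.14273-.0225,[.62,.28])
solve('w7',np.zeros(3),0,228+153/2,228+257/2,179+107/2,0,[.62,.28])
E
```

```text
wa [0.62261669 0.2785786 ] pred width 90.39644102133718 meas 88.5 free radius fit [0.62232641 0.27886611 0.01759143] fwd of TCP mm -4.789539523585871 -5.1980394299998025
w9 [0.62167679 0.28033721] pred width 87.72966366611229 meas 84.5 free radius fit [0.62116923 0.2808399  0.01728569] fwd of TCP mm 0.643073252244855 -0.07117361565174642
w7 [0.61949375 0.27966336] pred width 53.42889552757873 meas 52.0 free radius fit [0.61913106 0.28001435 0.01749526] fwd of TCP mm 240.26008706091454 239.75551388160272
```

The plug is now gripped deep, with its axis 5 mm behind the TCP. I'll lift it and carry it over.

Emit:
jog_arm(
  motion=[
    {"rotation":[0,0,0],"travel":[-5,0,-8],"claw":0.3},
    {"rotation":[0,0,0],"travel":[-16,0,-25],"claw":0.3},
    {"rotation":[0,0,0],"travel":[-37,0,-59],"claw":0.3},
    {"rotation":[0,0,0],"travel":[-70,0,-112],"claw":0.3},
    {"rotation":[0,0,0],"travel":[-70,0,-112],"claw":0.3},
    {"rotation":[0,0,0],"travel":[-70,0,-112],"claw":0.3},
  ],
  newtons=30,
)

```text
clock: 15.5
position: [0.6274, 0.2758, 0.1565]
ee_rot: [[-0.6, 0.703, 0.381], [0.599, 0.711, -0.368], [-0.53, 0.007, -0.848]]
force: [0.0, 0.4, -3.5]
gripper_width: 0.0346
finger_force: 30.0
```

```bash
python3 - <<'E'
from h import *
s=robot.read_state(); print(s['clock'],s['position'],s['gripper_width'],s['force'])
R2=tool(-75,58,1);P=np.array([.5055,-.157,.15])+back(-75)*.17; print(go(P,R2,0)); check(P,R2,0)
E
```

```text
15.5 [0.62735131 0.27579707 0.15653562] 0.03457323670271301 [ 0.01000301  0.43539479 -3.50249008]
('rot', [16.4, -0.1, 25.5], 'travel', [-58.0, -307.6, 41.3], 'tcp', [0.462, 0.007, 0.15])
cost 0.0 last [ 0.11  0.52  1.98 -0.87  0.76  0.53] min [ 0.11  0.52  1.49 -0.87  0.76  0.11] max [ 0.47  0.69  1.98 -0.7   0.89  0.53]
```

Emit:
jog_arm(
  motion=[
    {"rotation":[2,0,3],"travel":[-7,-38,5],"claw":0.3},
    {"rotation":[4,0,6.4],"travel":[-14,-77,10],"claw":0.3},
    {"rotation":[6.1,0,9.6],"travel":[-22,-115,15],"claw":0.3},
    {"rotation":[8.2,0,12.8],"travel":[-29,-154,21],"claw":0.3},
    {"rotation":[10.2,0,16],"travel":[-36,-192,26],"claw":0.3},
    {"rotation":[12.3,0,19.1],"travel":[-44,-231,31],"claw":0.3},
    {"rotation":[14.3,0,22.3],"travel":[-51,-269,36],"claw":0.3},
    {"rotation":[16.4,0,25.5],"travel":[-58,-308,41],"claw":0.3},
    {"rotation":[16.4,0,25.5],"travel":[-58,-308,41],"claw":0.3},
    {"rotation":[16.4,0,25.5],"travel":[-58,-308,41],"claw":0.3},
  ],
)

```text
clock: 16.5
position: [0.4587, 0.0057, 0.1472]
ee_rot: [[-0.223, 0.966, 0.129], [0.819, 0.258, -0.513], [-0.528, -0.009, -0.849]]
force: [-0.0, 0.0, -3.0]
gripper_width: 0.0344
finger_force: 30.0
```

```bash
python3 - <<'E'
from h import *
s=robot.read_state(); print(s['clock'],s['position'],s['ee_rot'].round(3).tolist())
A2=np.array([.5055,-.157,0]);R2=tool(-75,58,1)
for d,z in((-.05,.125),(.0048,.110),(.0048,.0965)):
    P=A2+[0,0,z]-back(-75)*d; print(go(P,R2,0)); check(P,R2,0)
E
```

```text
16.5 [0.4587496  0.0056766  0.14722277] [[-0.223, 0.966, 0.129], [0.819, 0.258, -0.513], [-0.528, -0.009, -0.849]]
('rot', [-0.5, -0.1, 0.2], 'travel', [-89.5, 3.4, 81.8], 'tcp', [0.493, -0.109, 0.125])
cost 0.0 last [-0.15  0.58  1.98 -1.04  0.6   0.47] min [-0.15  0.53  1.98 -1.04  0.6   0.47] max [ 0.11  0.58  1.99 -0.87  0.76  0.53]
('rot', [-0.5, -0.1, 0.2], 'travel', [-128.1, 3.6, 123.5], 'tcp', [0.507, -0.162, 0.11])
cost 0.0 last [-0.26  0.62  1.96 -1.11  0.54  0.45] min [-0.26  0.53  1.96 -1.11  0.54  0.45] max [ 0.11  0.62  1.99 -0.87  0.76  0.53]
('rot', [-0.5, -0.1, 0.2], 'travel', [-121.0, 3.7, 135.0], 'tcp', [0.507, -0.162, 0.096])
cost 0.0 last [-0.26  0.64  1.97 -1.16  0.52  0.51] min [-0.26  0.53  1.97 -1.16  0.52  0.51] max [ 0.11  0.64  2.   -0.87  0.76  0.53]
```

Emit:
jog_arm(
  motion=[
    {"rotation":[-0.5,0,0.2],"travel":[-30,1,27],"claw":0.3},
    {"rotation":[-0.5,0,0.2],"travel":[-60,2,55],"claw":0.3},
    {"rotation":[-0.5,0,0.2],"travel":[-90,3,82],"claw":0.3},
    {"rotation":[-0.5,0,0.2],"travel":[-110,3.5,103],"claw":0.3},
    {"rotation":[-0.5,0,0.2],"travel":[-128,3.5,123],"claw":0.3},
    {"rotation":[-0.5,0,0.2],"travel":[-128,3.5,123],"claw":0.3},
    {"rotation":[-0.5,0,0.2],"travel":[-128,3.5,123],"claw":0.3},
    {"rotation":[-0.5,0,0.2],"travel":[-128,3.5,123],"claw":0.3},
  ],
)

```text
clock: 17.3
position: [0.5081, -0.1595, 0.1118]
ee_rot: [[-0.221, 0.965, 0.141], [0.819, 0.262, -0.51], [-0.529, 0.003, -0.849]]
force: [0.2, 0.1, -3.6]
gripper_width: 0.0347
finger_force: 30.0
```

```bash
python3 - <<'E'
from h import *
s=robot.read_state(); print(s['clock'],s['position'],s['force'],s['ee_rot'].round(3).tolist())
A2=np.array([.5055,-.157,0]);R2=tool(-75,58,1)
c=snap('scene','sb')
P=A2+[0,0,.0965]-back(-75)*.0048; print(go(P,R2,0))
u=px(c,[A2+[0,0,.12]])[0].astype(int);print(u)
cv2.imwrite('pics/cb.png',cv2.resize(c['frame'][u[1]-75:u[1]+45,u[0]-70:u[0]+70],(700,600),interpolation=cv2.INTER_CUBIC))
E
```

```text
17.3 [ 0.50810094 -0.15951067  0.11177632] [ 0.20122125  0.10652681 -3.63769512] [[-0.221, 0.965, 0.141], [0.819, 0.262, -0.51], [-0.529, 0.003, -0.849]]
('rot', [0.3, -0.0, 0.1], 'travel', [6.7, -2.0, 14.1], 'tcp', [0.507, -0.162, 0.096])
[259 224]
```

View pics/cb.png

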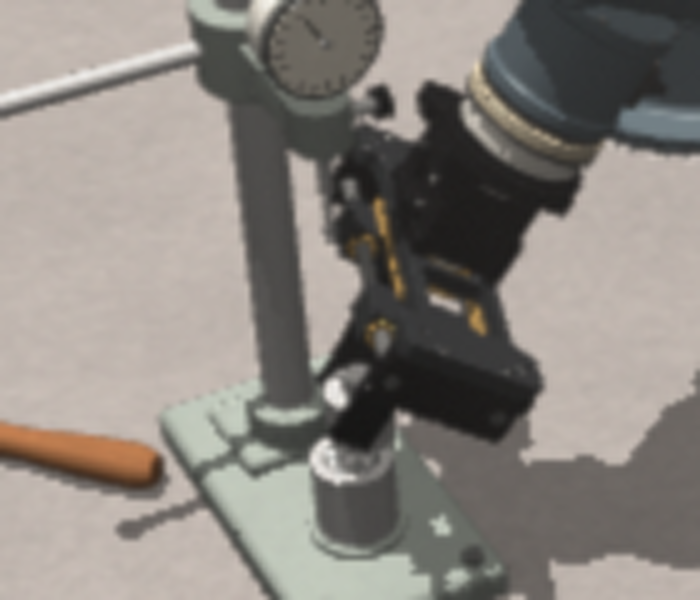

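The scene crop shows the plug held just above the bare anvil at (355,460), with the tip at about (330,240). The gripper is clear of the stem and column. Lowering now.

Emit:
jog_arm(
  motion=[
    {"rotation":[0.3,0,0],"travel":[2,-2,6],"claw":0.3},
    {"rotation":[0.3,0,0],"travel":[5,-2,10.5],"claw":0.3},
    {"rotation":[0.3,0,0],"travel":[6.5,-2,13],"claw":0.3},
    {"rotation":[0.3,0,0],"travel":[7,-2,14],"claw":0.3},
    {"rotation":[0.3,0,0],"travel":[7,-2,14],"claw":0.3},
    {"rotation":[0.3,0,0],"travel":[7,-2,14],"claw":0.3},
  ],
)

```text
clock: 17.95
position: [0.5068, -0.1628, 0.0967]
ee_rot: [[-0.219, 0.966, 0.136], [0.819, 0.258, -0.512], [-0.53, -0.001, -0.848]]
force: [0.3, 0.4, -2.7]
gripper_width: 0.0344
finger_force: 30.0
```

```bash
python3 - <<'E'
from h import *
s=robot.read_state(); print(s['clock'],s['position'],s['force'],s['ee_rot'].round(3).tolist())
c=pickle.load(open('sb.pkl','rb'));A2=np.array([.5055,-.157,0]);print(px(c,[A2+[0,0,.075],A2+[0,0,.22]]))
# anvil/foot bias check: same scene cam, anvil px (260,241), tip (255,197)
print(w(c,(260,241),.075),w(c,(255,197),.22))
P=s['position']-np.array([np.cos(np.radians(-75)),np.sin(np.radians(-75)),0])*.0048;print('plug xy est',P)
E
```

```text
17.95 [ 0.50679975 -0.16279789  0.09672392] [ 0.27652096  0.42257321 -2.72971426] [[-0.219, 0.966, 0.136], [0.819, 0.258, -0.512], [-0.53, -0.001, -0.848]]
[[260.89773797 238.27534934]
 [256.69523648 192.81659718]]
[ 0.51639201 -0.15779064  0.075     ] [ 0.52280463 -0.15848936  0.22      ]
plug xy est [ 0.50555742 -0.15816145  0.09672392]
```

Emit:
jog_arm(
  motion=[
    {"rotation":[0,0,0],"travel":[0.5,0,1],"claw":0.3},
    {"rotation":[0,0,0],"travel":[0.8,0,1.3],"claw":0.3},
    {"rotation":[0,0,0],"travel":[0.8,0,1.3],"claw":0.3},
  ],
)

```text
clock: 18.25
position: [0.507, -0.163, 0.0962]
ee_rot: [[-0.219, 0.966, 0.137], [0.819, 0.258, -0.513], [-0.531, -0.0, -0.847]]
force: [-1.6, 3.0, 5.4]
gripper_width: 0.0343
finger_force: 30.0
```

Emit:
jog_arm(
  motion=[
    {"rotation":[0,0,0],"travel":[0,0,0],"claw":0.6},
    {"rotation":[0,0,0],"travel":[0,0,0],"claw":0.6},
    {"rotation":[0,0,0],"travel":[0,0,0],"claw":0.6},
    {"rotation":[0,0,0],"travel":[0,0,0],"claw":0.6},
    {"rotation":[0,0,0],"travel":[17,0,-10.5],"claw":0.6},
    {"rotation":[0,0,0],"travel":[34,0,-21],"claw":0.6},
    {"rotation":[0,0,0],"travel":[68,0,-43],"claw":0.6},
    {"rotation":[0,0,0],"travel":[92,0,-58],"claw":0.6},
    {"rotation":[0,0,0],"travel":[92,0,-58],"claw":0.6},
    {"rotation":[0,0,0],"travel":[92,0,-58],"claw":0.6},
  ],
)

```text
clock: 19.25
position: [0.479, -0.0573, 0.0956]
ee_rot: [[-0.221, 0.966, 0.137], [0.819, 0.259, -0.512], [-0.53, -0.001, -0.848]]
force: [0.3, -0.0, -0.9]
gripper_width: 0.052
finger_force: 0.0
```

```bash
python3 - <<'E'
from h import *
s=robot.read_state(); print(s['clock'],s['position'],s['force'])
c=snap('wrist','wc');sc=snap('scene','sc')
g=cv2.cvtColor(c['frame'],cv2.COLOR_BGR2GRAY);A2=np.array([.5055,-.157,0])
for z,r in((.075,.022),(.105,.018),(.115,.008)):
    t=px(c,[A2+[r*np.cos(q),r*np.sin(q),z] for q in np.linspace(0,6.28,90)]);print(z,r,t.min(0).round(1),t.max(0).round(1),t.mean(0).round(1))
cx,cy=px(c,[A2+[0,0,.105]])[0].astype(int)
# coarse ascii of the neighbourhood
x0,x1,y0,y1=cx-52,cx+54,cy-64,cy+40
print(x0,y0)
for y in range(max(0,y0),min(480,y1),3): print(y,' '.join('%2d'%(v//4) for v in g[y,x0:x1:3]))
E
```

```text
19.25 [ 0.47901576 -0.05734482  0.09561271] [ 0.26546262 -0.03269202 -0.88497189]
0.075 0.022 [282.3 359.4] [350.4 386.6] [316.7 373.5]
0.105 0.018 [286.3 412.9] [346.5 431.5] [316.7 422.5]
0.115 0.008 [302.7 437. ] [330.1 444.5] [316.5 440.8]
264 358
358  8  8  7  8  8  9  8  9  8  9  8  8  8  8  8  8  8  7  7  8  8  8  9  8  8  9  9  9  8  7  8  8  8  8  8  8
361  9  9  8  9  9  9  8  9  8  8  9 10  8  9  9  9  8  8 10 10  8  9  8  9  9  7  9  9  8  9  8  9  9  9  9  8
364 11 10 10 10 11 11 10 10 10 11 11 11 11 10 10 10 11 10 10 10 11 10 11 10  9 10 10 10  9 11 11 11 11 10  9 10
367 11 11 12 12 12 11 11 12 10 12 12 11 12 12 11 11 12 12 11 12 11 11 11 11 11 12 12 11 11 12 11 11 12 11 10 12
370 13 13 13 13 14 13 13 13 14 14 14 13 14 14 14 14 14 13 14 13 13 14 13 13 14 14 14 13 13 13 13 14 13 14 13 14
373 14 14 15 15 15 14 14 15 15 14 15 15 14 14 15 14 15 14 15 15 15 14 14 14 15 15 14 15 15 14 14 15 14 15 14 15
376 16 15 15 15 15 16 15 16 15 15 16 16 15 15 15 16 15 15 15 16 16 16 15 16 15 15 15 16 15 16 15 15 17 15 14 16
379 17 17 18 16 17 16 17 17 16 16 17 16 17 17 17 17 16 17 16 17 
[... 2371 characters left out ...]
4 14 13 14 14 15 13 14 15 14
445 14 14 14 14 14 14 14 14 15 14 15 14 15 14 13 15 14 15 15 14 15 14 15 14 14 14 14 14 14 14 14 14 14 14 14 14
448 13 14 14 14 14 14 14 13 14 14 14 14 14 14 14 15 14 13 13 14 14 15 14 14 15 14 14 14 15 15 15 15 14 15 14 14
451  7  8  8  8  8  8  8  8  7  9  8  7  7  9  8  8  8  8  7  7  7  8  8  8  9  8  7  8  8  9  7  9  8  8  8  8
454  3  3  2  3  3  4  3  4  4  2  4  4  3  4  2  3  2  5  3  3  5  2  4  3  3  3  3  2  3  4  1  3  4  4  4  4
457  4  4  5  3  4  4  4  4  4  4  4  4  4  3  3  2  4  4  3  3  4  3  3  2  4  3  3  1  4  4  3  3  4  3  3  3
460  4  4  4  4  2  3  4  4  3  3  3  4  4  4  4  4  4  4  4  4  3  2  4  4  4  3  3  3  4  4  4  4  4  3  3  4
```

Emit:
jog_arm(
  motion=[
    {"rotation":[0,0,0],"travel":[26,0,-110],"claw":0.6},
    {"rotation":[0,0,0],"travel":[26,0,-110],"claw":0.6},
    {"rotation":[0,0,0],"travel":[26,0,-110],"claw":0.6},
    {"rotation":[0,0,0],"travel":[26,0,-110],"claw":0.6},
  ],
)

```text
clock: 19.75
position: [0.4593, 0.0202, 0.1766]
ee_rot: [[-0.218, 0.966, 0.14], [0.819, 0.259, -0.512], [-0.531, 0.003, -0.848]]
force: [0.5, -0.9, -0.1]
gripper_width: 0.0521
finger_force: 0.0
```

```bash
python3 - <<'E'
from h import *
s=robot.read_state(); print(s['clock'],s['position'])
c=snap('wrist','wd');sc=snap('scene','sd')
A2=np.array([.5055,-.157,0])
for nm,c,st in(('w',c,2),('s',sc,1)):
    g=cv2.cvtColor(c['frame'],cv2.COLOR_BGR2GRAY)
    for z,r in((.055,.022),(.075,.022),(.105,.018),(.115,.008),(.22,.003)):
        t=px(c,[A2+[r*np.cos(q),r*np.sin(q),z] for q in np.linspace(0,6.28,90)]);print(z,r,t.min(0).round(1),t.max(0).round(1))
    u=px(c,[A2+[0,0,.085]])[0].astype(int);H,V=(54,48) if nm=='w' else (17,22)
    print('x0',u[0]-H)
    for y in range(max(0,u[1]-V),min(480,u[1]+V),st): print(y,' '.join('%2d'%(v//4) for v in g[y,u[0]-H:u[0]+H:st+(nm=='w')]))
E
```

```text
19.75 [0.45926424 0.02020356 0.17657727]
0.055 0.022 [291.7 291.5] [337.7 315.8]
0.075 0.022 [291.  310.6] [338.5 334.1]
0.105 0.018 [294.3 344.1] [335.4 362. ]
0.115 0.008 [305.6 360.4] [324.2 368.2]
0.22 0.003 [311.  509.6] [319.7 510.8]
x0 260
284 51 50 50 51 51 51 51 51 50 50 49 21 16 16 17 17 17 17 17 17 17 17 16 15 15 16 49 50 49 50 50 50 50 50 50 50
286 50 50 51 50 51 51 51 50 49 50 49 24 16 16 16 18 17 16 17 18 17 17 16 15 15 14 50 50 50 50 50 50 50 49 49 51
288 50 50 49 50 49 50 49 50 50 51 50 20 15 15 17 18 17 17 17 17 17 17 16 14 15 14 50 50 50 50 51 51 51 50 50 50
290 48 49 50 49 49 49 50 49 50 51 50 20 16 16 16 18 17 16 17 17 17 17 16 15 15 14 50 50 50 51 51 51 50 50 50 50
292 35 50 49 49 49 49 50 50 50 50 50 20 15 16 17 19 17 17 17 19 16 17 15 15 15 14 50 51 50 50 51 50 50 50 50 50
294 47 49 51 50 51 50 50 50 50 50 50 18 15 17 16 17 17 17 17 18 17 16 16 16 15 14 50 51 51 51 50 50 50 50 50 51
296 28 50 50 50 50 50 50 50 50 50 50 18 16 17 18 17 18 17 16 17 17 17 16 15 14 13 49 50 51 51 50 50 50 51 51 50
298 13 47 51 50 50 51 50 50 50 50 50 19 15 16 16 17 18 16 17 17 17 16
[... 8690 characters left out ...]
0 21 21 20 20 20 19 18 18 18 18 17 17 21 26 27 27 27 27 27 27 27
251 49 49 48 48 49 49 48 48 46 28 21 20 20 21 21 20 20 20 19 18 18 18 18 17 17 19 25 26 27 26 26 27 27 27
252 48 48 48 48 49 49 48 47 46 29 21 20 20 21 21 20 20 20 19 18 18 18 18 17 17 20 25 24 26 26 27 27 31 33
253 49 49 48 49 49 49 48 43 45 32 22 20 20 21 21 20 20 20 19 18 18 18 18 18 17 22 28 25 30 31 31 33 44 46
254 49 49 49 49 48 48 48 48 45 37 25 21 20 20 21 20 20 20 19 18 18 17 18 18 19 28 35 30 43 46 46 46 48 48
255 48 49 48 48 48 48 48 48 42 44 31 23 21 21 21 20 20 20 19 18 18 18 18 20 28 40 33 33 45 48 48 48 48 48
256 48 49 48 48 48 48 49 48 40 44 40 31 24 22 21 21 20 20 19 19 19 21 25 30 41 35 32 44 47 48 48 48 48 48
```

```bash
python3 - <<'E'
from h import *
A2=np.array([.5055,-.157,0])
c=pickle.load(open('wd.pkl','rb'));g=cv2.cvtColor(c['frame'],cv2.COLOR_BGR2GRAY).astype(float)
def cr(v,o,t): # crossings
    return [round(o+i+(t-v[i])/(v[i+1]-v[i]),1) for i in range(len(v)-1) if (v[i]-t)*(v[i+1]-t)<0]
print('anvil',cr(g[286:300,280:350].mean(0),280,130),'plug',cr(g[331:341,280:350].mean(0),280,130))
print('pred anvil z.05',px(c,[A2+[0,0,.05]]),'pred plug z.095',px(c,[A2+[0,0,.095]]))
for x in(302,306,310,314,318,322): print(x,[int(v) for v in g[306:318,x]],[int(v) for v in g[339:348,x]])
# tangent prediction via silhouettes
a=np.linspace(0,2*np.pi,720)
def ed(c,P,r,z): 
    t=px(c,[P+[r*np.cos(q),r*np.sin(q),z] for q in a]);return t
for z,r in((.05,.022),(.095,.018)):
    t=ed(c,A2,r,z);print(z,t[:,0].min(),t[:,0].max(),t[:,1].mean())
s=pickle.load(open('sd.pkl','rb'));G=cv2.cvtColor(s['frame'],cv2.COLOR_BGR2GRAY).astype(int)
for x in range(255,266): print(x,G[232:249,x].tolist())
t=ed(s,A2,.018,.075);u=ed(s,A2,.022,.075);print('pred plug bottom front',t[:,1].max(),'anvil front',u[:,1].max())
E
```

```text
anvil [np.float64(292.4), np.float64(336.5)] plug [np.float64(294.0), np.float64(333.4)]
pred anvil z.05 [[314.67289898 299.68083344]] pred plug z.095 [[314.81187688 342.85513474]]
302 [67, 66, 68, 65, 65, 67, 73, 101, 89, 68, 68, 68] [72, 71, 70, 72, 76, 111, 124, 131, 131]
306 [74, 75, 73, 72, 74, 74, 112, 77, 72, 71, 73, 69] [68, 72, 70, 77, 109, 124, 127, 127, 128]
310 [72, 73, 68, 70, 71, 77, 87, 75, 69, 68, 67, 72] [74, 72, 72, 86, 121, 129, 129, 128, 129]
314 [73, 69, 67, 72, 73, 92, 82, 71, 68, 69, 70, 68] [69, 71, 73, 87, 123, 127, 129, 129, 127]
318 [68, 69, 69, 69, 71, 93, 88, 68, 68, 70, 69, 68] [67, 67, 66, 76, 120, 125, 127, 129, 130]
322 [67, 69, 67, 65, 69, 73, 110, 93, 68, 68, 69, 70] [67, 66, 66, 70, 97, 121, 124, 128, 128]
0.05 291.8460361489333 337.4904822501167 299.4266011688231
0.095 294.64485014907916 334.97218404441645 342.68804558880214
255 [225, 223, 198, 109, 85, 85, 84, 84, 84, 90, 128, 196, 213, 147, 87, 83, 84]
256 [220, 227, 219, 137, 92, 86, 86, 85, 85, 86, 98, 154, 220, 202, 107, 85, 85]
257 [184, 224, 220, 148, 94, 87, 87, 85, 85, 85, 89, 131, 218, 209, 109, 85, 84]
258 [145, 207, 221, 168, 98, 86, 85, 85, 84, 85, 86, 114, 194, 208, 109, 83, 82]
259 [101, 160, 218, 171, 98, 84, 84, 84, 84, 83, 84, 110, 188, 208, 109, 82, 82]
260 [89, 149, 217, 173, 97, 82, 83, 83, 82, 81, 84, 109, 185, 193, 102, 80, 80]
261 [108, 149, 216, 166, 93, 78, 80, 80, 79, 79, 81, 107, 180, 168, 94, 76, 77]
262 [124, 148, 202, 120, 80, 77, 76, 77, 77, 77, 80, 117, 200, 137, 83, 76, 76]
263 [129, 140, 172, 96, 75, 75, 75, 75, 76, 75, 82, 129, 199, 109, 76, 73, 73]
264 [130, 126, 107, 78, 74, 73, 73, 73, 74, 75, 92, 145, 155, 90, 74, 72, 73]
265 [128, 132, 83, 72, 72, 72, 72, 72, 73, 81, 120, 169, 108, 76, 72, 72, 72]
pred plug bottom front 242.8259594938908 anvil front 243.8507524721521
```

The plug appears to sit about 3–4 mm off the axis, toward (-x,+y). That is within the limit but close, so I'll regrip and shift it by (+2.5,-3) mm.

```bash
python3 - <<'E'
from h import *
R2=tool(-75,58,1);P=np.array([.507,-.163,.0972])
for d in(.1,.0): print(go(P+back(-75)*d,R2,0)); check(P+back(-75)*d,R2,0)
R=R2; print('shift in tool',R.T@[.0025,-.003,0]*1000,'up1.5',R.T@[0,0,1.5])
E
```

```text
('rot', [-0.1, 0.0, -0.1], 'travel', [-33.8, 0.5, 112.6], 'tcp', [0.481, -0.066, 0.097])
cost 0.0 last [-0.06  0.63  2.01 -1.1   0.6   0.64] min [-0.06  0.47  1.96 -1.1   0.6   0.47] max [ 0.14  0.63  2.01 -0.8   0.82  0.64]
('rot', [-0.1, 0.0, -0.1], 'travel', [-118.6, 0.7, 165.6], 'tcp', [0.507, -0.163, 0.097])
cost 0.0 last [-0.26  0.64  1.97 -1.16  0.52  0.5 ] min [-0.26  0.47  1.96 -1.16  0.52  0.47] max [ 0.14  0.64  1.99 -0.8   0.82  0.5 ]
shift in tool [-3.00618217  1.63835743  1.8784711 ] up1.5 [-7.94878896e-01 -4.16333634e-17 -1.27207214e+00]
```

Emit:
jog_arm(
  motion=[
    {"rotation":[0,0,0],"travel":[-11,0.5,38],"claw":0.6},
    {"rotation":[0,0,0],"travel":[-23,0.5,75],"claw":0.6},
    {"rotation":[0,0,0],"travel":[-34,0.5,112],"claw":0.6},
    {"rotation":[0,0,0],"travel":[-34,0.5,112],"claw":0.6},
    {"rotation":[0,0,0],"travel":[-62,0.5,130],"claw":0.6},
    {"rotation":[0,0,0],"travel":[-90,0.5,148],"claw":0.6},
    {"rotation":[0,0,0],"travel":[-108,0.5,159],"claw":0.6},
    {"rotation":[0,0,0],"travel":[-118.6,0.7,165.6],"claw":0.6},
    {"rotation":[0,0,0],"travel":[-118.6,0.7,165.6],"claw":0.6},
    {"rotation":[0,0,0],"travel":[-118.6,0.7,165.6],"claw":0.6},
  ],
)

```text
clock: 20.85
position: [0.5065, -0.1615, 0.0972]
ee_rot: [[-0.219, 0.966, 0.135], [0.82, 0.257, -0.512], [-0.529, -0.002, -0.849]]
force: [-0.1, 1.0, 0.6]
gripper_width: 0.0524
finger_force: 0.0
```

Emit:
jog_arm(
  motion=[
    {"rotation":[0,0,0],"travel":[0,0,0],"claw":0.6},
    {"rotation":[0,0,0],"travel":[0,0,0],"claw":0.3},
    {"rotation":[0,0,0],"travel":[0,0,0],"claw":0.3},
    {"rotation":[0,0,0],"travel":[0,0,0],"claw":0.3},
    {"rotation":[0,0,0],"travel":[0,0,0],"claw":0.3},
  ],
)

```text
clock: 21.35
position: [0.507, -0.1614, 0.0976]
ee_rot: [[-0.22, 0.966, 0.136], [0.819, 0.258, -0.512], [-0.53, -0.001, -0.848]]
force: [-0.2, 1.7, 2.2]
gripper_width: 0.0343
finger_force: 30.0
```

Emit:
jog_arm(
  motion=[
    {"rotation":[0,0,0],"travel":[-1.5,0,-2.4],"claw":0.3},
    {"rotation":[0,0,0],"travel":[-1.5,0,-2.4],"claw":0.3},
    {"rotation":[0,0,0],"travel":[-4.5,1.6,-0.5],"claw":0.3},
    {"rotation":[0,0,0],"travel":[-4.5,1.6,-0.5],"claw":0.3},
    {"rotation":[0,0,0],"travel":[-4.5,1.6,-0.5],"claw":0.3},
    {"rotation":[0,0,0],"travel":[-4.5,1.6,-0.5],"claw":0.3},
  ],
)

```text
clock: 21.95
position: [0.5095, -0.1649, 0.1002]
ee_rot: [[-0.219, 0.966, 0.135], [0.819, 0.258, -0.512], [-0.53, -0.001, -0.848]]
force: [-0.5, -0.2, -2.9]
gripper_width: 0.0346
finger_force: 30.0
```

Emit:
jog_arm(
  motion=[
    {"rotation":[0,0,0],"travel":[0.7,0,1.2],"claw":0.3},
    {"rotation":[0,0,0],"travel":[1.5,0,2.4],"claw":0.3},
    {"rotation":[0,0,0],"travel":[1.7,0,2.7],"claw":0.3},
    {"rotation":[0,0,0],"travel":[1.7,0,2.7],"claw":0.3},
  ],
)

```text
clock: 22.35
position: [0.5097, -0.1649, 0.0976]
ee_rot: [[-0.219, 0.966, 0.136], [0.819, 0.258, -0.513], [-0.53, -0.001, -0.848]]
force: [-1.4, 1.3, 2.2]
gripper_width: 0.0344
finger_force: 30.0
```

Emit:
jog_arm(
  motion=[
    {"rotation":[0,0,0],"travel":[0,0,0],"claw":0.6},
    {"rotation":[0,0,0],"travel":[0,0,0],"claw":0.6},
    {"rotation":[0,0,0],"travel":[0,0,0],"claw":0.6},
    {"rotation":[0,0,0],"travel":[0,0,0],"claw":0.6},
    {"rotation":[0,0,0],"travel":[17,0,-10.5],"claw":0.6},
    {"rotation":[0,0,0],"travel":[34,0,-21],"claw":0.6},
    {"rotation":[0,0,0],"travel":[68,0,-43],"claw":0.6},
    {"rotation":[0,0,0],"travel":[92,0,-58],"claw":0.6},
    {"rotation":[0,0,0],"travel":[105,0,-110],"claw":0.6},
    {"rotation":[0,0,0],"travel":[118,0,-166],"claw":0.6},
  ],
)

```text
clock: 23.35
position: [0.462, 0.0104, 0.167]
ee_rot: [[-0.221, 0.966, 0.132], [0.819, 0.258, -0.512], [-0.529, -0.005, -0.849]]
force: [1.3, 0.1, -0.6]
gripper_width: 0.0521
finger_force: 0.0
```

Emit:
jog_arm(
  motion=[
    {"rotation":[0,0,0],"travel":[0,0,0],"claw":0.6},
    {"rotation":[0,0,0],"travel":[0,0,0],"claw":0.6},
  ],
)

```text
clock: 23.55
position: [0.4638, 0.01, 0.1683]
ee_rot: [[-0.22, 0.966, 0.139], [0.819, 0.26, -0.512], [-0.53, 0.001, -0.848]]
force: [-0.3, -0.4, -0.6]
gripper_width: 0.0523
finger_force: 0.0
```

```bash
cat > meas.py <<'E'
from h import *
def run(wt,stg):
    A2=np.array([.5055,-.157,0])
    c=pickle.load(open(wt+'.pkl','rb'));g=cv2.cvtColor(c['frame'],cv2.COLOR_BGR2GRAY).astype(float)
    cr=lambda v,o,t:[round(float(o+i+(t-v[i])/(v[i+1]-v[i])),1) for i in range(len(v)-1) if (v[i]-t)*(v[i+1]-t)<0]
    pa,pp=px(c,[A2+[0,0,.05],A2+[0,0,.09]]);ya,yp=int(pa[1]),int(pp[1])
    print(wt,'pred',pa.round(1),pp.round(1),'anvil',cr(g[ya-12:ya,280:350].mean(0),280,130),'plug',cr(g[yp-3:yp+4,280:350].mean(0),280,130))
    t=px(c,[A2+[.022*np.cos(q),.022*np.sin(q),.075] for q in np.linspace(0,6.28,90)]);y0=int(t[:,1].min());print('near edge pred',t[:,1].min())
    x=int(pa[0]);print(y0-5,g[y0-5:y0+12,x-3:x+4].mean(1).astype(int).tolist())
    s=pickle.load(open(stg+'.pkl','rb'));G=cv2.cvtColor(s['frame'],cv2.COLOR_BGR2GRAY).astype(int)
    print('scene col 258-261 from 236',G[236:250,258:262].mean(1).astype(int).tolist(),'row240 x247-272',G[239:242,247:273].mean(0).astype(int).tolist())
E
python3 - <<'E'
from meas import *
snap('wrist','we');snap('scene','se');run('wd','sd');run('we','se')
s=robot.read_state();print(s['clock'],s['position'])
E
```

```text
wd pred [314.7 299.7] [314.8 337.7] anvil [292.4, 336.5] plug [293.8, 333.4]
near edge pred 310.57918446124233
305 [69, 69, 68, 69, 70, 74, 92, 83, 72, 69, 70, 70, 69, 70, 70, 70, 70]
scene col 258-261 from 236 [96, 82, 83, 83, 82, 82, 83, 110, 186, 194, 103, 80, 80, 79] row240 x247-272 [92, 91, 95, 113, 199, 218, 178, 112, 86, 85, 85, 84, 83, 82, 79, 77, 75, 74, 75, 82, 90, 111, 140, 182, 186, 178]
we pred [312.7 301. ] [312.6 340.6] anvil [289.7, 335.4] plug [293.6, 334.3]
near edge pred 312.4353596515523
307 [68, 70, 69, 69, 70, 73, 106, 122, 124, 99, 75, 72, 71, 71, 71, 70, 72]
scene col 258-261 from 236 [120, 80, 79, 79, 79, 79, 79, 85, 126, 188, 103, 80, 80, 80] row240 x247-272 [91, 91, 95, 113, 191, 143, 95, 85, 85, 85, 85, 82, 81, 78, 76, 74, 73, 72, 83, 119, 108, 114, 140, 182, 186, 178]
23.65 [0.46298169 0.00857225 0.16699279]
```

Both views now put the plug within about 2 mm of the axis. Next I plan the move to the handle.

```bash
python3 - <<'E'
from h import *
Rh=tool(-56.5,90,0)
v=np.radians(-146.5);X=np.array([np.cos(v),np.sin(v),0]);Y=np.array([-X[1],X[0],0]);H=np.array([.506,-.158,0])+.085*X+.095*Y;print('handle',H)
s=robot.read_state();R0=s['ee_rot']
Rd=tool(33,90,0);Rm=tool(120,70,0)
P1=np.array([.42,.03,.45]);
q,T=check(P1,tool(-75,75,1),0);print(go(P1,tool(-75,75,1),0))
R1=tool(-75,75,1)
# half turn: via x bearing
Rv=R1@Ro.from_rotvec([0,0,-np.pi/2]).as_matrix();Rw=R1@Ro.from_rotvec([0,0,np.pi/2]).as_matrix()
P2=np.array([.40,-.15,.47])
for R in(Rv,Rw):
    q2,T2=check(P2,R,0,q,T,R1);q3,T3=check(H+[0,0,.45],Rh,0,q2,T2,R);check(H+[0,0,.17],Rh,0,q3,T3,Rh)
E
```

```text
handle [ 0.48755372 -0.2841338   0.        ]
cost 0.0 last [-0.02  0.02  1.58 -0.25  1.47 -0.26] min [-0.02  0.02  1.58 -0.82  0.8  -0.26] max [ 0.12  0.49  1.96 -0.25  1.47  0.48]
('rot', [-0.2, 17.0, -0.0], 'travel', [-123.0, -36.7, -256.8], 'tcp', [0.42, 0.03, 0.45])
cost 0.0 last [-0.49 -0.04  1.59 -0.19  1.42 -2.31] min [-0.49 -0.04  1.58 -0.25  1.42 -2.31] max [-0.02  0.02  1.6  -0.19  1.47 -0.26]
cost 10714.15 last [-0.6   0.05  2.03 -1.4   0.23 -2.82] min [-0.6  -0.04  1.53 -1.4   0.23 -2.82] max [-0.36  0.1   2.03 -0.14  1.42 -2.31]
cost 10714.15 last [-0.66  0.49  2.08 -1.4   0.1  -2.82] min [-0.66  0.05  2.03 -1.4   0.1  -2.82] max [-0.6   0.49  2.09 -1.4   0.23 -2.82]
cost 0.0 last [-0.49 -0.04  1.59 -0.19  1.42  0.83] min [-0.49 -0.04  1.58 -0.25  1.42 -0.26] max [-0.02  0.02  1.6  -0.19  1.47  0.83]
cost 0.0 last [-0.73  0.27  1.25  0.    1.62  1.83] min [-0.73 -0.04  1.25 -0.19  1.42  0.83] max [-0.49  0.27  1.59  0.    1.62  1.83]
cost 0.0 last [-0.73  0.52  1.65 -0.    0.97  1.83] min [-0.73  0.27  1.25 -0.    0.97  1.83] max [-0.73  0.52  1.65  0.    1.62  1.83]
```

Emit:
jog_arm(
  motion=[
    {"rotation":[0,3,0],"travel":[-21,-6,-43],"claw":0.6},
    {"rotation":[0,6,0],"travel":[-41,-12,-86],"claw":0.6},
    {"rotation":[0,9,0],"travel":[-62,-18,-129],"claw":0.6},
    {"rotation":[0,12,0],"travel":[-82,-25,-171],"claw":0.6},
    {"rotation":[0,15,0],"travel":[-103,-31,-214],"claw":0.6},
    {"rotation":[0,17,0],"travel":[-123,-37,-257],"claw":0.6},
    {"rotation":[0,17,0],"travel":[-123,-37,-257],"claw":0.6},
  ],
)

```text
clock: 24.35
position: [0.4225, 0.0285, 0.4568]
ee_rot: [[-0.242, 0.967, 0.077], [0.934, 0.254, -0.252], [-0.263, 0.011, -0.965]]
force: [1.1, -0.9, 0.5]
gripper_width: 0.0526
finger_force: 0.0
```

```bash
python3 - <<'E'
from h import *
s=robot.read_state();print(s['clock'],s['position'])
R=tool(-75,75,1)@Ro.from_rotvec([0,0,np.pi/2]).as_matrix();P2=np.array([.40,-.15,.47]);print(go(P2,R,0))
E
```

```text
24.35 [0.4224766  0.02848668 0.4568251 ]
('rot', [0.6, -0.2, 89.5], 'travel', [-164.7, -66.9, 30.5], 'tcp', [0.4, -0.15, 0.47])
```

Emit:
jog_arm(
  motion=[
    {"rotation":[0,0,8.5],"travel":[-16,-7,3],"claw":0.6},
    {"rotation":[0,0,17],"travel":[-33,-13,6],"claw":0.6},
    {"rotation":[0,0,25.5],"travel":[-49,-20,9],"claw":0.6},
    {"rotation":[0,0,34],"travel":[-66,-27,12],"claw":0.6},
    {"rotation":[0,0,42.5],"travel":[-82,-33,15],"claw":0.6},
    {"rotation":[0,0,51],"travel":[-99,-40,18],"claw":0.6},
    {"rotation":[0,0,59.5],"travel":[-115,-47,21],"claw":0.6},
    {"rotation":[0,0,68],"travel":[-132,-54,24],"claw":0.6},
    {"rotation":[0,0,76.5],"travel":[-148,-60,27],"claw":0.6},
    {"rotation":[0,0,85],"travel":[-165,-67,30],"claw":0.6},
  ],
)

```text
clock: 25.35
position: [0.3971, -0.15, 0.4621]
ee_rot: [[0.944, 0.325, 0.061], [0.33, -0.911, -0.249], [-0.026, 0.255, -0.967]]
force: [0.1, -0.8, 0.0]
gripper_width: 0.0524
finger_force: 0.0
```

```bash
python3 - <<'E'
from h import *
s=robot.read_state();print(s['clock'],s['position'],np.round(s['qpos'],2))
Rh=tool(-56.5,90,0);H=np.array([.4876,-.2841,.42]);print(go(H,Rh,0));check(H,Rh,0)
E
```

```text
25.35 [ 0.39705306 -0.15004819  0.46214381] [-0.49 -0.04  1.6  -0.2   1.4   0.76]
('rot', [13.5, -8.5, 75.5], 'travel', [42.3, 140.8, 79.6], 'tcp', [0.488, -0.284, 0.42])
cost 0.0 last [-0.73  0.28  1.31  0.    1.55  1.83] min [-0.73 -0.04  1.31 -0.2   1.4   0.76] max [-0.49  0.28  1.6   0.    1.55  1.83]
```

Emit:
jog_arm(
  motion=[
    {"rotation":[1.4,-0.9,8],"travel":[4,15,3],"claw":0.6},
    {"rotation":[2.8,-1.8,16],"travel":[9,30,8],"claw":0.6},
    {"rotation":[4.3,-2.7,24],"travel":[13,45,14],"claw":0.6},
    {"rotation":[5.7,-3.6,32],"travel":[18,60,22],"claw":0.6},
    {"rotation":[7.1,-4.5,40],"travel":[22,75,31],"claw":0.6},
    {"rotation":[8.6,-5.4,48],"travel":[27,90,41],"claw":0.6},
    {"rotation":[10,-6.3,56],"travel":[31,105,51],"claw":0.6},
    {"rotation":[11.4,-7.2,64],"travel":[36,120,62],"claw":0.6},
    {"rotation":[13.5,-8.5,75.5],"travel":[42,141,79],"claw":0.6},
    {"rotation":[13.5,-8.5,75.5],"travel":[42,141,79],"claw":0.6},
  ],
)

```text
clock: 26.35
position: [0.4889, -0.2856, 0.4181]
ee_rot: [[0.552, -0.834, -0.003], [-0.834, -0.552, 0.002], [-0.003, 0.002, -1.0]]
force: [0.3, -0.1, 0.1]
gripper_width: 0.052
finger_force: 0.0
```

```bash
python3 - <<'E'
from h import *
s=robot.read_state();print(s['clock'],s['position'],np.round(s['qpos'],2))
c=snap('wrist','wf');g=cv2.cvtColor(c['frame'],cv2.COLOR_BGR2GRAY)
v=np.radians(-146.5);X=np.array([np.cos(v),np.sin(v),0]);Y=np.array([-X[1],X[0],0]);O=np.array([.506,-.158,.29])+.085*X
for y in(.05,.095,.129):
    print(y,px(c,[O+Y*y,O+Y*y+X*.0055,O+Y*y-X*.0055]).round(1).tolist())
for yy in range(100,440,20):
    print(yy,(g[yy,230:410:6]//4).tolist())
Rh=tool(-56.5,90,0)
for z in(.30,.279): print(go([.4876,-.2841,z],Rh,0))
E
```

```text
26.35 [ 0.48885828 -0.28559758  0.41806101] [-0.73  0.29  1.3  -0.    1.55  1.83]
0.05 [[315.5, 291.9], [322.8, 291.9], [308.2, 291.9]]
0.095 [[315.4, 234.8], [323.1, 234.8], [307.8, 234.8]]
0.129 [[315.4, 188.0], [323.3, 187.9], [307.4, 188.0]]
100 [47, 47, 47, 46, 45, 46, 44, 48, 47, 46, 45, 45, 47, 47, 44, 45, 47, 44, 45, 46, 46, 46, 47, 47, 46, 47, 48, 45, 46, 47]
120 [46, 46, 47, 48, 46, 47, 47, 46, 46, 48, 47, 48, 46, 49, 46, 45, 47, 45, 46, 45, 46, 47, 48, 48, 46, 48, 48, 47, 47, 41]
140 [47, 47, 48, 47, 47, 46, 48, 46, 48, 45, 47, 48, 47, 48, 45, 47, 46, 45, 45, 48, 47, 47, 46, 46, 47, 22, 34, 35, 25, 46]
160 [47, 46, 48, 48, 49, 46, 47, 48, 47, 47, 45, 47, 46, 46, 47, 46, 48, 48, 45, 45, 44, 23, 34, 32, 26, 47, 46, 48, 47, 47]
180 [46, 47, 45, 48, 47, 46, 48, 46, 45, 48, 47, 46, 47, 5, 8, 7, 4, 19, 31, 35, 33, 22, 45, 48, 48, 47, 47, 47, 47, 47]
200 [19, 19, 18, 19, 11, 12, 11, 12, 12, 13, 12, 12, 12, 12, 55, 54, 14, 18, 14, 14, 15, 14, 27, 24, 23, 23, 48, 46, 47, 46]
220 [53, 51, 53, 52, 26, 28, 26, 28, 26, 27, 28, 27, 19, 16, 55, 53, 16, 17, 18, 22, 28, 27, 38, 24, 24, 25,
[... 693 characters left out ...]
, 24, 23, 24, 24, 24, 23, 1, 2, 1, 2, 2]
360 [14, 15, 14, 13, 13, 15, 14, 14, 14, 15, 15, 14, 13, 14, 14, 13, 14, 13, 14, 14, 15, 14, 14, 13, 14, 13, 14, 14, 14, 13]
380 [30, 30, 31, 30, 29, 30, 29, 30, 30, 29, 30, 29, 29, 30, 30, 30, 30, 30, 29, 29, 30, 29, 30, 29, 30, 30, 30, 29, 30, 30]
400 [6, 6, 48, 47, 47, 46, 44, 46, 47, 47, 47, 15, 12, 13, 13, 13, 13, 13, 18, 24, 23, 23, 23, 22, 24, 21, 23, 11, 8, 6]
420 [47, 49, 48, 45, 46, 45, 47, 45, 47, 45, 46, 1, 7, 8, 6, 7, 7, 8, 3, 22, 23, 23, 24, 23, 23, 22, 21, 23, 23, 25]
('rot', [0.1, 0.2, -0.0], 'travel', [-0.4, 0.2, 118.9], 'tcp', [0.488, -0.284, 0.3])
('rot', [0.1, 0.2, -0.0], 'travel', [-0.4, 0.1, 139.9], 'tcp', [0.488, -0.284, 0.279])
```

The bar lies at x≈308–326 px with the knob starting near row 185, matching the prediction. I'll descend and grip it.

Emit:
jog_arm(
  motion=[
    {"rotation":[0,0,0],"travel":[0,0,45],"claw":0.6},
    {"rotation":[0,0,0],"travel":[0,0,90],"claw":0.6},
    {"rotation":[0,0,0],"travel":[0,0,125],"claw":0.6},
    {"rotation":[0,0,0],"travel":[0,0,139],"claw":0.6},
    {"rotation":[0,0,0],"travel":[0,0,139],"claw":0.6},
    {"rotation":[0,0,0],"travel":[0,0,139],"claw":0.6},
    {"rotation":[0,0,0],"travel":[0,0,139],"claw":0},
    {"rotation":[0,0,0],"travel":[0,0,139],"claw":0},
    {"rotation":[0,0,0],"travel":[0,0,139],"claw":0},
    {"rotation":[0,0,0],"travel":[0,0,139],"claw":0},
  ],
  newtons=30,
)

```text
clock: 27.4
position: [0.4902, -0.2822, 0.2853]
ee_rot: [[0.559, -0.829, 0.004], [-0.829, -0.56, -0.003], [0.005, -0.002, -1.0]]
force: [-0.2, 0.1, -0.2]
gripper_width: 0.0283
finger_force: 0.0
```

Emit:
jog_arm(
  motion=[
    {"rotation":[0,0,0],"travel":[0,0,0],"claw":0},
    {"rotation":[0,0,0],"travel":[0,0,0],"claw":0},
    {"rotation":[0,0,0],"travel":[0,0,0],"claw":0},
    {"rotation":[0,0,0],"travel":[0,0,0],"claw":0},
  ],
)

```text
clock: 27.8
position: [0.487, -0.2841, 0.2848]
ee_rot: [[0.56, -0.829, -0.004], [-0.829, -0.56, -0.007], [0.003, 0.007, -1.0]]
force: [-8.0, -5.2, 3.4]
gripper_width: 0.0098
finger_force: 30.0
```

Emit:
jog_arm(
  motion=[
    {"rotation":[0,0,0],"travel":[0,0,6],"claw":0},
    {"rotation":[0,0,0],"travel":[0,0,16],"claw":0},
    {"rotation":[0,0,0],"travel":[0,0,26],"claw":0},
    {"rotation":[0,0,0],"travel":[0,0,36],"claw":0},
    {"rotation":[0,0,0],"travel":[0,0,46],"claw":0},
    {"rotation":[0,0,0],"travel":[0,0,56],"claw":0},
    {"rotation":[0,0,0],"travel":[0,0,66],"claw":0},
    {"rotation":[0,0,0],"travel":[0,0,76],"claw":0},
    {"rotation":[0,0,0],"travel":[0,0,85],"claw":0},
    {"rotation":[0,0,0],"travel":[0,0,85],"claw":0},
  ],
)

```text
clock: 28.8
position: [0.487, -0.2841, 0.1989]
ee_rot: [[0.56, -0.828, -0.004], [-0.828, -0.56, -0.005], [0.002, 0.006, -1.0]]
force: [-7.8, -6.5, -1.8]
gripper_width: 0.01
finger_force: 30.0
```

```bash
python3 - <<'E'
from h import *
s=robot.read_state();print(s['clock'],s['position'],s['force'],s['gripper_width'])
d=snap('scene','sg');b=pickle.load(open('sb.pkl','rb'))
v=np.radians(-146.5);X=np.array([np.cos(v),np.sin(v),0]);A2=np.array([.506,-.158,0])
print('dial pred at 0',px(b,[A2-X*.012+[0,0,.34],A2+[0,0,.075]]),'seen ~(253.4,155.4)')
# shift of dial between pictures by template matching
t=b['frame'][140:171,238:269]
for z in(.34,.34-.085,.34-.09): print(z,px(b,[A2-X*.012+[0,0,z]])-px(b,[A2-X*.012+[0,0,.34]]))
r=cv2.matchTemplate(d['frame'][130:230,225:285],t,cv2.TM_CCOEFF_NORMED);_,m,_,l=cv2.minMaxLoc(r);print(m,'shift',l[0]+225-238,l[1]+130-140)
G=cv2.cvtColor(d['frame'],cv2.COLOR_BGR2GRAY)
for y in range(196,236): print(y,(G[y,246:272]//4).tolist())
E
```

```text
28.8 [ 0.48695423 -0.28413872  0.19889597] [-7.82085494 -6.47253029 -1.83819588] 0.009966879989630563
dial pred at 0 [[254.44764256 151.71355308]
 [260.4896776  238.38505773]] seen ~(253.4,155.4)
0.34 [[0. 0.]]
0.255 [[ 2.83743052 31.59741722]]
0.25 [[ 2.99591685 33.36052843]]
0.8660470247268677 shift 3 32
196 [15, 14, 18, 20, 22, 25, 20, 25, 26, 26, 26, 22, 25, 25, 23, 22, 32, 44, 45, 32, 21, 18, 30, 43, 47, 47]
197 [17, 16, 15, 18, 24, 25, 20, 25, 22, 22, 24, 19, 23, 20, 18, 25, 43, 45, 39, 23, 11, 10, 15, 31, 45, 47]
198 [17, 18, 19, 18, 18, 21, 21, 24, 21, 21, 19, 17, 20, 21, 25, 26, 42, 39, 37, 31, 17, 10, 11, 26, 44, 48]
199 [17, 18, 19, 24, 23, 21, 18, 19, 18, 20, 20, 23, 26, 27, 26, 23, 32, 34, 34, 29, 19, 10, 9, 19, 44, 48]
200 [17, 17, 18, 21, 25, 26, 26, 26, 27, 27, 27, 27, 27, 26, 24, 19, 27, 27, 26, 25, 17, 10, 8, 18, 43, 48]
201 [18, 17, 17, 17, 22, 25, 27, 27, 27, 27, 27, 26, 26, 23, 18, 17, 23, 24, 27, 31, 20, 14, 17, 25, 44, 48]
202 [18, 17, 17, 15, 16, 18, 21, 23, 23, 23, 23, 21, 19, 17, 16, 18, 30, 39, 44, 45, 33, 31, 37, 44, 47, 47]
203 [18, 16, 16, 15, 15, 16, 17
[... 2865 characters left out ...]
1, 29, 32, 32, 30, 27, 26, 26, 26, 26, 26, 26]
230 [20, 20, 22, 23, 26, 32, 52, 42, 36, 25, 27, 30, 30, 27, 21, 25, 31, 33, 32, 27, 28, 26, 26, 26, 26, 26]
231 [25, 26, 26, 27, 27, 37, 54, 43, 34, 24, 20, 21, 21, 20, 19, 25, 31, 33, 32, 29, 35, 32, 27, 26, 26, 26]
232 [26, 26, 26, 26, 26, 39, 55, 55, 42, 29, 22, 20, 20, 20, 21, 30, 33, 33, 31, 27, 32, 42, 31, 27, 26, 26]
233 [23, 23, 23, 20, 18, 29, 53, 56, 55, 42, 31, 26, 26, 28, 31, 37, 38, 34, 27, 28, 43, 42, 30, 27, 27, 26]
234 [17, 17, 17, 16, 16, 21, 40, 53, 56, 55, 39, 33, 33, 37, 40, 53, 52, 39, 25, 31, 44, 40, 29, 26, 26, 26]
235 [16, 16, 16, 16, 16, 17, 24, 35, 49, 52, 38, 33, 35, 51, 52, 46, 31, 22, 19, 23, 29, 29, 27, 25, 26, 26]
```

Emit:
jog_arm(
  motion=[
    {"rotation":[0,0,0],"travel":[0,0,4],"claw":0},
    {"rotation":[0,0,0],"travel":[0,0,8],"claw":0},
    {"rotation":[0,0,0],"travel":[0,0,8],"claw":0},
  ],
)

```text
clock: 29.15
position: [0.487, -0.2841, 0.1916]
ee_rot: [[0.561, -0.828, -0.004], [-0.828, -0.561, -0.005], [0.002, 0.006, -1.0]]
force: [-9.5, -5.1, 3.3]
gripper_width: 0.0098
finger_force: 30.0
```

```bash
cat > prof.py <<'E'
from h import *
import sys
def prof(tag):
    s=robot.read_state();d=snap('scene',tag);b=pickle.load(open('sg.pkl','rb'))
    G=cv2.cvtColor(d['frame'],cv2.COLOR_BGR2GRAY).astype(int)
    t=cv2.resize(b['frame'][170:204,238:272],None,fx=8,fy=8,interpolation=cv2.INTER_CUBIC);im=cv2.resize(d['frame'][160:245,230:280],None,fx=8,fy=8,interpolation=cv2.INTER_CUBIC)
    _,m,_,l=cv2.minMaxLoc(cv2.matchTemplate(im,t,cv2.TM_CCOEFF_NORMED))
    print(tag,'clock',round(s['clock'],2),'z',round(s['position'][2],4),'F',s['force'].round(1),'w',round(s['gripper_width'],4),'dial shift px',l[0]/8+230-238,l[1]/8+160-170,round(m,2))
    for y in range(216,234): print(y,G[y,252:266].tolist())
E
python3 -c "
from prof import *
prof('p1')"
```

```text
p1 clock 29.15 z 0.1916 F [-9.5 -5.1  3.3] w 0.0098 dial shift px 0.25 2.5 0.99
216 [190, 187, 180, 137, 91, 84, 125, 178, 190, 191, 179, 135, 119, 108]
217 [188, 187, 181, 138, 92, 81, 113, 169, 180, 176, 132, 110, 107, 106]
218 [189, 192, 185, 142, 96, 84, 116, 119, 119, 117, 109, 106, 106, 107]
219 [184, 189, 177, 154, 118, 87, 96, 104, 105, 105, 106, 107, 106, 106]
220 [165, 193, 206, 194, 145, 96, 94, 103, 105, 106, 107, 107, 106, 106]
221 [199, 203, 205, 198, 150, 96, 92, 102, 105, 106, 106, 106, 106, 105]
222 [195, 203, 203, 199, 166, 107, 112, 112, 108, 107, 107, 107, 105, 104]
223 [174, 194, 202, 199, 166, 109, 115, 140, 120, 109, 106, 106, 105, 105]
224 [132, 157, 188, 197, 166, 115, 103, 149, 142, 118, 108, 107, 105, 106]
225 [105, 116, 149, 182, 150, 101, 95, 154, 178, 144, 116, 107, 106, 106]
226 [103, 107, 115, 140, 153, 115, 104, 148, 187, 173, 138, 113, 108, 107]
227 [104, 111, 118, 110, 146, 118, 110, 134, 161, 170, 157, 121, 110, 109]
228 [113, 140, 168, 139, 133, 131, 130, 133, 135, 135, 132, 117, 111, 109]
229 [154, 208, 213, 150, 131, 132, 133, 130, 123, 119, 129, 129, 121, 109]
230 [209, 168, 145, 101, 111, 121, 122, 110, 88, 101, 126, 131, 129, 108]
231 [218, 175, 136, 97, 84, 85, 85, 82, 78, 100, 127, 132, 130, 112]
232 [223, 223, 168, 116, 90, 83, 83, 83, 86, 120, 132, 132, 127, 110]
233 [213, 227, 221, 169, 126, 105, 106, 112, 127, 149, 152, 136, 111, 114]
```

Emit:
jog_arm(
  motion=[
    {"rotation":[0,0,0],"travel":[0,0,1.5],"claw":0},
    {"rotation":[0,0,0],"travel":[0,0,3],"claw":0},
    {"rotation":[0,0,0],"travel":[0,0,3],"claw":0},
  ],
)

```text
clock: 29.5
position: [0.487, -0.2842, 0.1891]
ee_rot: [[0.561, -0.828, -0.004], [-0.828, -0.561, -0.006], [0.002, 0.006, -1.0]]
force: [-10.0, -4.2, 5.6]
gripper_width: 0.0101
finger_force: 30.0
```

```bash
python3 -c "
from prof import *
prof('p2')"
```

```text
p2 clock 29.5 z 0.1891 F [-10.   -4.2   5.6] w 0.0101 dial shift px 0.25 3.375 0.99
216 [190, 188, 180, 137, 92, 83, 125, 178, 190, 190, 179, 135, 119, 108]
217 [188, 187, 181, 139, 91, 80, 110, 169, 180, 176, 132, 110, 107, 107]
218 [189, 191, 185, 142, 94, 80, 98, 115, 119, 117, 108, 106, 106, 108]
219 [184, 189, 178, 152, 101, 81, 92, 104, 105, 105, 106, 106, 107, 107]
220 [165, 193, 206, 194, 126, 87, 92, 103, 105, 106, 107, 107, 106, 107]
221 [199, 204, 205, 197, 147, 95, 88, 101, 105, 106, 107, 107, 106, 105]
222 [195, 203, 203, 199, 165, 105, 96, 109, 107, 106, 106, 106, 105, 104]
223 [174, 194, 201, 199, 168, 109, 123, 147, 121, 109, 107, 106, 105, 105]
224 [131, 157, 188, 198, 175, 111, 108, 172, 149, 118, 108, 106, 105, 106]
225 [105, 116, 149, 183, 157, 113, 108, 161, 180, 144, 116, 107, 105, 106]
226 [102, 107, 114, 138, 137, 99, 95, 154, 188, 173, 138, 113, 107, 107]
227 [104, 110, 109, 108, 143, 112, 101, 123, 158, 169, 157, 121, 111, 108]
228 [113, 136, 142, 130, 131, 120, 110, 127, 135, 135, 132, 117, 112, 108]
229 [154, 208, 211, 149, 131, 130, 130, 129, 123, 118, 129, 129, 121, 109]
230 [209, 169, 146, 102, 111, 121, 122, 110, 88, 102, 126, 132, 130, 109]
231 [217, 174, 136, 97, 84, 85, 86, 82, 78, 100, 126, 132, 129, 111]
232 [223, 223, 169, 116, 89, 83, 83, 84, 87, 120, 132, 132, 127, 110]
233 [213, 227, 221, 169, 125, 105, 105, 112, 126, 149, 152, 136, 110, 114]
```

Emit:
jog_arm(
  motion=[
    {"rotation":[0,0,0],"travel":[0,0,1],"claw":0},
    {"rotation":[0,0,0],"travel":[0,0,2],"claw":0},
    {"rotation":[0,0,0],"travel":[0,0,2],"claw":0},
  ],
)

```text
clock: 29.85
position: [0.487, -0.2841, 0.1872]
ee_rot: [[0.561, -0.828, -0.004], [-0.828, -0.561, -0.006], [0.002, 0.006, -1.0]]
force: [-9.9, -4.5, 7.2]
gripper_width: 0.0101
finger_force: 30.0
```

```bash
python3 -c "
from prof import *
prof('p3')"
```

```text
p3 clock 29.85 z 0.1872 F [-9.9 -4.5  7.2] w 0.0101 dial shift px 0.375 4.0 0.99
216 [190, 187, 180, 137, 92, 83, 125, 178, 190, 191, 179, 135, 119, 109]
217 [189, 187, 181, 139, 92, 80, 110, 168, 181, 176, 133, 110, 107, 107]
218 [190, 191, 185, 142, 92, 79, 97, 115, 118, 117, 108, 106, 107, 107]
219 [184, 189, 177, 149, 99, 79, 84, 101, 106, 105, 106, 106, 106, 107]
220 [165, 193, 207, 193, 126, 86, 92, 103, 105, 106, 107, 107, 106, 106]
221 [199, 204, 205, 198, 148, 95, 88, 101, 105, 106, 107, 107, 105, 105]
222 [195, 203, 203, 199, 166, 105, 96, 109, 107, 107, 107, 106, 105, 104]
223 [174, 194, 201, 200, 171, 110, 124, 147, 121, 109, 106, 106, 105, 105]
224 [132, 156, 188, 199, 187, 116, 109, 175, 150, 118, 108, 106, 105, 106]
225 [105, 116, 149, 184, 166, 111, 109, 170, 182, 145, 116, 106, 105, 107]
226 [103, 107, 114, 139, 138, 98, 95, 156, 189, 174, 138, 113, 107, 107]
227 [103, 110, 109, 107, 143, 110, 100, 125, 159, 169, 157, 122, 111, 109]
228 [112, 136, 143, 130, 131, 113, 109, 128, 135, 135, 132, 117, 112, 109]
229 [154, 208, 211, 149, 130, 129, 130, 130, 123, 119, 129, 129, 121, 109]
230 [209, 169, 145, 101, 111, 121, 123, 109, 87, 101, 127, 132, 130, 108]
231 [218, 174, 136, 97, 84, 85, 86, 82, 78, 100, 126, 132, 130, 111]
232 [223, 223, 169, 116, 90, 83, 83, 83, 86, 120, 132, 132, 127, 110]
233 [213, 227, 220, 155, 120, 105, 106, 112, 126, 150, 152, 137, 111, 114]
```

The tip stopped moving between z≈0.189 and 0.187 while the dial kept sliding, so contact was near z≈0.1885. I need about 3.2 mm more.

Emit:
jog_arm(
  motion=[
    {"rotation":[0,0,0],"travel":[0,0,1.2],"claw":0},
    {"rotation":[0,0,0],"travel":[0,0,2.4],"claw":0},
    {"rotation":[0,0,0],"travel":[0,0,3.5],"claw":0},
    {"rotation":[0,0,0],"travel":[0,0,3.5],"claw":0},
    {"rotation":[0,0,0],"travel":[0,0,3.5],"claw":0},
  ],
)

```text
clock: 30.4
position: [0.487, -0.2841, 0.1838]
ee_rot: [[0.561, -0.828, -0.004], [-0.828, -0.561, -0.006], [0.002, 0.006, -1.0]]
force: [-10.1, -4.7, 6.2]
gripper_width: 0.0097
finger_force: 30.0
```

```bash
python3 -c "
from prof import *
prof('p4')"
```

```text
p4 clock 30.4 z 0.1838 F [-10.1  -4.7   6.2] w 0.0097 dial shift px 0.5 5.125 0.99
216 [189, 185, 176, 134, 90, 82, 123, 178, 189, 184, 178, 135, 119, 109]
217 [188, 187, 181, 138, 91, 81, 110, 168, 175, 134, 118, 109, 107, 107]
218 [189, 191, 185, 141, 93, 79, 97, 115, 117, 109, 106, 106, 107, 107]
219 [184, 189, 176, 144, 95, 78, 81, 101, 105, 105, 106, 107, 107, 107]
220 [165, 193, 205, 173, 112, 81, 79, 101, 105, 106, 107, 107, 106, 106]
221 [199, 204, 204, 195, 148, 96, 83, 100, 105, 106, 107, 106, 105, 105]
222 [195, 203, 203, 199, 166, 104, 95, 109, 108, 106, 107, 106, 105, 104]
223 [174, 194, 202, 200, 171, 109, 124, 147, 121, 109, 107, 106, 105, 106]
224 [132, 157, 189, 200, 187, 116, 108, 174, 150, 118, 108, 106, 106, 106]
225 [105, 116, 150, 184, 167, 111, 109, 170, 182, 145, 116, 106, 106, 107]
226 [102, 107, 114, 139, 138, 98, 96, 155, 189, 174, 137, 113, 107, 107]
227 [104, 110, 109, 107, 143, 110, 101, 125, 159, 169, 157, 121, 110, 109]
228 [113, 136, 143, 130, 131, 113, 110, 128, 135, 135, 132, 118, 111, 109]
229 [154, 208, 212, 149, 131, 130, 130, 130, 124, 118, 129, 129, 121, 109]
230 [209, 168, 145, 101, 110, 121, 123, 110, 88, 101, 126, 132, 130, 108]
231 [217, 161, 131, 96, 83, 85, 85, 82, 78, 101, 127, 132, 130, 112]
232 [218, 174, 151, 114, 89, 83, 84, 82, 86, 120, 132, 132, 127, 111]
233 [212, 223, 219, 154, 120, 104, 106, 112, 127, 150, 152, 137, 110, 114]
```

The tip is unchanged while the dial moved on, so the plunger is about 4.8 mm in. Releasing and retreating straight up.

Emit:
jog_arm(
  motion=[
    {"rotation":[0,0,0],"travel":[0,0,0],"claw":0.6},
    {"rotation":[0,0,0],"travel":[0,0,0],"claw":0.6},
    {"rotation":[0,0,0],"travel":[0,0,0],"claw":0.6},
    {"rotation":[0,0,0],"travel":[0,0,0],"claw":0.6},
    {"rotation":[0,0,0],"travel":[0,0,-15],"claw":0.6},
    {"rotation":[0,0,0],"travel":[0,0,-35],"claw":0.6},
    {"rotation":[0,0,0],"travel":[0,0,-75],"claw":0.6},
    {"rotation":[0,0,0],"travel":[0,0,-120],"claw":0.6},
    {"rotation":[0,0,0],"travel":[0,0,-160],"claw":0.6},
    {"rotation":[0,0,0],"travel":[0,0,-160],"claw":0.6},
  ],
)

```text
clock: 31.45
position: [0.4929, -0.2838, 0.3497]
ee_rot: [[0.56, -0.828, 0.014], [-0.828, -0.56, -0.012], [0.018, -0.005, -1.0]]
force: [0.3, 0.6, 0.9]
gripper_width: 0.0521
finger_force: 0.0
```

Emit:
jog_arm(
  motion=[
    {"rotation":[0,0,0],"travel":[0,0,0],"claw":0.6},
    {"rotation":[0,0,0],"travel":[0,0,0],"claw":0.6},
  ],
)

```text
clock: 31.65
position: [0.4891, -0.281, 0.3414]
ee_rot: [[0.56, -0.829, 0.001], [-0.829, -0.56, -0.0], [0.0, -0.001, -1.0]]
force: [0.2, -0.2, 0.1]
gripper_width: 0.0523
finger_force: 0.0
```

```bash
python3 -c "
from prof import *
prof('p5')
T=np.array([.443,.352,.046]);d=pickle.load(open('p5.pkl','rb'));e=pickle.load(open('s6.pkl','rb'))
print('cap region diff',np.abs(d['frame'][225:262,435:465].astype(int)-e['frame'][225:262,435:465]).mean())"
```

```text
p5 clock 31.65 z 0.3414 F [ 0.2 -0.2  0.1] w 0.0523 dial shift px 0.5 5.125 0.98
216 [186, 182, 173, 131, 88, 81, 121, 175, 187, 188, 187, 181, 173, 132]
217 [185, 184, 178, 136, 90, 79, 110, 174, 185, 180, 172, 132, 117, 108]
218 [185, 188, 182, 139, 91, 78, 106, 173, 175, 131, 116, 106, 105, 106]
219 [179, 179, 171, 141, 94, 78, 93, 159, 129, 107, 105, 104, 105, 108]
220 [153, 149, 192, 169, 110, 80, 80, 108, 106, 105, 106, 108, 120, 129]
221 [184, 195, 199, 192, 145, 94, 86, 100, 104, 105, 108, 127, 170, 178]
222 [190, 199, 199, 195, 163, 105, 113, 116, 110, 120, 130, 172, 183, 183]
223 [171, 191, 198, 196, 168, 109, 123, 146, 133, 173, 181, 186, 184, 185]
224 [129, 153, 185, 196, 183, 113, 108, 173, 174, 183, 188, 188, 186, 188]
225 [103, 114, 147, 181, 163, 109, 108, 168, 183, 175, 183, 185, 185, 188]
226 [101, 105, 113, 136, 136, 96, 94, 152, 185, 176, 170, 185, 188, 190]
227 [101, 107, 107, 105, 140, 108, 100, 123, 156, 167, 163, 181, 192, 192]
228 [108, 126, 139, 128, 128, 111, 108, 125, 132, 133, 132, 142, 180, 189]
229 [130, 178, 202, 146, 129, 128, 128, 127, 121, 117, 127, 132, 156, 178]
230 [127, 138, 140, 100, 109, 118, 120, 108, 86, 100, 124, 130, 134, 144]
231 [127, 130, 125, 94, 82, 83, 84, 81, 77, 99, 124, 130, 128, 119]
232 [125, 129, 126, 106, 87, 82, 81, 82, 85, 119, 130, 130, 125, 109]
233 [118, 126, 127, 126, 116, 103, 104, 110, 124, 147, 149, 134, 109, 112]
cap region diff 3.6855855855855855
```

The dial stayed where I left it, the tip and plug haven't moved, the cap region is unchanged, and the gripper is clear.

```bash
python3 -c "
from bench import robot
print(robot.job_done())"
```

```text
the job is handed in; nothing more can be done
None
```

I handed the job in at about 32 s with the cap flat in the tray, the stepped plug within about 2 mm of the anvil axis by camera, and the plunger pushed in about 4.8 mm; no verdict came back.

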